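# Put the tea stirrers back in the tilt-out bin

### The job

Two pockets of the tilted-out bin are empty: while the bin stays tilted out, take the two spare stirrers from the drip stand one after the other and slide each rod down into an empty pocket until its collar rests on the wood, and let go. Then push the bin fully shut with all four stirrers in it. Leave the stirrers already in the bin in their pockets and do not shift or tip the other tea things.

Things in the scene. Friction and masses are not known exactly. Their poses are not given: they have to be found in the camera images.
- stirrer0: Tea stirrer (four alike): steel rod 8 mm thick with a tapered tip, reaching 70 mm below the origin; at the origin the underside of a brass collar 24 mm across, 4 mm thick; above it a dark round wooden grip 18 mm across, from 4 to 56 mm above the origin. Own z runs along the rod towards the grip. Mass 30 to 65 g. Stands fully seated in one of the bin's pockets at the start.
- stirrer1: Tea stirrer (four alike): steel rod 8 mm thick with a tapered tip, reaching 70 mm below the origin; at the origin the underside of a brass collar 24 mm across, 4 mm thick; above it a dark round wooden grip 18 mm across, from 4 to 56 mm above the origin. Own z runs along the rod towards the grip. Mass 30 to 65 g. Stands fully seated in one of the bin's pockets at the start.
- stirrer2: Tea stirrer (four alike): steel rod 8 mm thick with a tapered tip, reaching 70 mm below the origin; at the origin the underside of a brass collar 24 mm across, 4 mm thick; above it a dark round wooden grip 18 mm across, from 4 to 56 mm above the origin. Own z runs along the rod towards the grip. Mass 30 to 65 g. Stands in the drip stand at the start.
- stirrer3: Tea stirrer (four alike): steel rod 8 mm thick with a tapered tip, reaching 70 mm below the origin; at the origin the underside of a brass collar 24 mm across, 4 mm thick; above it a dark round wooden grip 18 mm across, from 4 to 56 mm above the origin. Own z runs along the rod towards the grip. Mass 30 to 65 g. Stands in the drip stand at the start.
- pocket0 (a point): Centre of the mouth of one of the four round pockets in the bin's light wooden block, in a row along the bin's y, 60 mm apart (pocket0 at bin y = -90 mm, pocket3 at +90 mm). Hole 12 mm wide, straight through the 40 mm thick block, open below for the rod; its axis is this frame's z, pointing out of the mouth. Which two pockets are empty varies; work it out from the stirrers' places.
- pocket1 (a point): Centre of the mouth of one of the four round pockets in the bin's light wooden block, in a row along the bin's y, 60 mm apart (pocket0 at bin y = -90 mm, pocket3 at +90 mm). Hole 12 mm wide, straight through the 40 mm thick block, open below for the rod; its axis is this frame's z, pointing out of the mouth. Which two pockets are empty varies; work it out from the stirrers' places.
- pocket2 (a point): Centre of the mouth of one of the four round pockets in the bin's light wooden block, in a row along the bin's y, 60 mm apart (pocket0 at bin y = -90 mm, pocket3 at +90 mm). Hole 12 mm wide, straight through the 40 mm thick block, open below for the rod; its axis is this frame's z, pointing out of the mouth. Which two pockets are empty varies; work it out from the stirrers' places.
- pocket3 (a point): Centre of the mouth of one of the four round pockets in the bin's light wooden block, in a row along the bin's y, 60 mm apart (pocket0 at bin y = -90 mm, pocket3 at +90 mm). Hole 12 mm wide, straight through the 40 mm thick block, open below for the rod; its axis is this frame's z, pointing out of the mouth. Which two pockets are empty varies; work it out from the stirrers' places.
- bin (a joint): Angle (rad) of the tilt-out bin on its level hinge: 0 = tilted out to its stop, mouths leaning 0.55 rad (31.5 degrees) from vertical towards the front (the robot); 0.65 = fully shut, leaning 0.1 rad back. Falls open from the middle, stays shut when fully pushed in; 4 to 8 N at the pull close it.
- bin_pull (a point): Middle of the top bar of the brass pull on the front panel: a round bar 12 mm thick, 100 mm long (along y), carried by two end posts 25 mm in front of the panel, 30 mm above its top edge; axes turn with the bin: x into the bin, z up along the pockets. It lies 60 mm in front of and 115 mm up the pocket axis from the hinge.
- bin_hinge (a point): Middle of the bin's hinge line, 40 mm above the table, below the row of pockets; axes turn with the bin (y along the hinge, z along the pocket axes; mouths at z = 85 mm). Bin 250 mm wide, 85 mm tall, 66 mm deep.
- cabinet: Fixed wooden tea cabinet around the bin, origin on the table below the hinge; 15 mm plinth from x = -80 to 130 mm, 290 mm wide; side cheeks from x = -20 to 100 mm, 150 mm high; closed part from x = 92 to 138 mm, 158 mm high. Front faces its own -x.
- stand: Fixed blue ceramic drip stand, 60 x 150 x 75 mm high, origin under its centre; two vertical 12 mm holes at y = -45 and +45 mm hold the spare stirrers, collars resting on its top.
- teapot: Glass teapot, 145 mm across, 130 mm high, spout and handle along x (to 115 mm from centre); origin under its centre.
- jar: Plastic jar with red twist cap, 72 mm across, 120 mm high; origin under its centre.
- tea_glass: Tea glass with handle, 68 mm across, 95 mm high; origin under its centre.
- sugar_bowl: White bowl, 90 mm across, 55 mm high; origin under its centre.
- saucer0: White saucer, 136 mm across, 18 mm high; origin under its centre.
- saucer1: Blue saucer, 136 mm across, 18 mm high; origin under its centre.
- spoon: Steel spoon lying along its x, 150 mm long; origin under its middle.
Things that resemble listed ones, but are neither listed nor needed, are in the scene too. Leave any green or turquoise look-alike of the stirrer2 alone.

How it is judged (in metres and radians):
On the way, in this order (a step that is already met when the one before it is completed fails the run):
1. one spare stirrer is fully seated in an empty pocket and let go, the bin still tilted out (value of joint bin below 0.12 rad and (((z of stirrer2 in the frame of pocket1 between -0.004 and 0.004 m and x of stirrer2 in the frame of pocket1 between -0.005 and 0.005 m and angle between the z axis of stirrer2 and the z axis of pocket1, either way round below 0.17 rad) and contact force between stirrer2 and the fingers below 0.05 N) or ((z of stirrer3 in the frame of pocket1 between -0.004 and 0.004 m and x of stirrer3 in the frame of pocket1 between -0.005 and 0.005 m and angle between the z axis of stirrer3 and the z axis of pocket1, either way round below 0.17 rad) and contact force between stirrer3 and the fingers below 0.05 N))), for 0.2 s.
2. both spare stirrers are fully seated and let go, the bin still tilted out (value of joint bin below 0.12 rad and z of stirrer2 in the frame of pocket1 between -0.004 and 0.004 m and x of stirrer2 in the frame of pocket1 between -0.005 and 0.005 m and angle between the z axis of each of stirrer2, stirrer3 and the z axis of pocket1, either way round below 0.17 rad and contact force between each of stirrer2, stirrer3 and the fingers below 0.05 N and z of stirrer3 in the frame of pocket1 between -0.004 and 0.004 m and x of stirrer3 in the frame of pocket1 between -0.005 and 0.005 m), for 0.2 s.
3. the bin is shut (value of joint bin above 0.61 rad), for 0.2 s.
At the end, for the whole second after the job is handed in: All four stirrers stand in the four pockets, collars within 4 mm of the wood, within 5 mm of the pocket row and within 10 degrees of the pocket axis, at rest; the bin is shut (joint above 0.61 of 0.65) (z of stirrer0 in the frame of pocket1 between -0.004 and 0.004 m and x of stirrer0 in the frame of pocket1 between -0.005 and 0.005 m and angle between the z axis of each of stirrer0, stirrer1, stirrer2, stirrer3 and the z axis of pocket1, either way round below 0.17 rad and z of stirrer1 in the frame of pocket1 between -0.004 and 0.004 m and x of stirrer1 in the frame of pocket1 between -0.005 and 0.005 m and z of stirrer2 in the frame of pocket1 between -0.004 and 0.004 m and x of stirrer2 in the frame of pocket1 between -0.005 and 0.005 m and z of stirrer3 in the frame of pocket1 between -0.004 and 0.004 m and x of stirrer3 in the frame of pocket1 between -0.005 and 0.005 m and value of joint bin above 0.61 rad and linear speed of each of stirrer0, stirrer1, stirrer2, stirrer3 below 0.02 m/s); the robot touches nothing.
It fails at once if a stirrer that was in the bin is pulled more than 20 mm out of its pocket (z of any of stirrer0, stirrer1 in the frame of pocket1 above 0.02 m).
It fails at once if another tea thing is shifted by more than 40 mm or tipped by more than 30 degrees (distance of any of teapot, jar, tea_glass, sugar_bowl, saucer0, saucer1, spoon from where it was at the start of the episode above 0.04 m or angle between any of teapot, jar, tea_glass, sugar_bowl, saucer0, saucer1, spoon's own z axis and vertical above 0.52 rad).
It also fails if it takes over 72 s, if anything falls off the work surface, if the arm or the gripper's body presses on something with over 40 N, if the wrist force passes 120 N, or if a joint passes its speed limit or range.

### The arm

A 6-joint arm with a two-finger parallel gripper is mounted at the origin on the work surface. World frame = base frame: x ahead of the robot, y to its left, z up, the work surface at z = 0. Lengths are in m, angles in degrees, forces in N, time in s.
With the tool pointing down it reaches from about 0.25 to 0.775 m from the base axis. Payload 8.9 kg.
Tool frame: the origin (TCP) lies on the centre line of the jaws, within the pads' length; the fingertips stand 14 mm ahead of it and the grasp point (between the pads) lies 5 mm behind it; z points along the fingers, y is the direction in which the jaws open and shut (so a half turn about z gives the same grasp; the last joint's range is limited). The gripper opens to 85 mm and grips with 20 to 120 N. Pads are 22 mm wide; open, the fingers measure 114 mm over their backs; the gripper's body (76 mm by 85 mm) begins 54 mm behind the grasp point. The pads swing forward as they close: fully open they stand 13 mm farther back than shut.
Start: joints at [-7.981, 16.656, -8.789, 64.555, 0, 82.019], TCP at [0.525, 0, 0.245] pointing down, gripper open.
Joint ranges: [-144.48, 144.48], [-52.06, 99.96], [-74.48, 78.29], [-112.23, 115.85], [-86.99, 84.42], [-180, 180]. Speed limits (degrees/s): [127.2, 127.2, 159.86, 180, 180, 180].

### API

Orientations are given as [roll, pitch, yaw] about the fixed x, y, z axes, in that order (R = Rz(yaw) Ry(pitch) Rx(roll)).
In Python, from station import ctrl gives the robot as it stands.
- The arm moves only by the shell command python3 -m handwheel 'ROWS' [FORCE]. ROWS is JSON, a list that holds one entry, the list of rows, each a list of 5 numbers: the opening, from 0 (shut) to 1 (fully open), then the shift along the tool's x, y, z in m, then the turn about the tool's z in rad. In form: [[[grip, dx, dy, dz, turn], ...]]. A call has 1 to 12 rows; each row shifts and turns the commanded pose from where the row before left it, along the tool's axes as they then stand; what a row does not reach is not made up. A row lasts 1/8 s, in which the tool goes at most 62.5 mm and 10.7 degrees, less where a joint would pass 70% of its speed; a pose out of reach is approached as far as the arm can. A call with a gripper value outside its range is refused whole. The fingers move at their own pace and stop on an object; FORCE is the grip in N (left out, the last holds). Time passes only in rows, so rows that do not move let the fingers close. It gives the time, the measured TCP pose, the force and the opening at its end, in the units of the state.
- ctrl.get_obs(): the state, without advancing time (a new reading comes with each control period).
- ctrl.snapshot(name): name is "scene" or "side" or "wrist"; returns a dict with "img" (420x560x3 uint8, red, green, blue), "fx", "fy", "cx", "cy" (pixels), "k1" (the pictures are not rectified: a ray, as slopes to the right and down, at radius r is drawn at 1 + k1 r^2 times it, then the intrinsics apply), "R" (3x3) and "t" (3): a world point X has camera coordinates R X + t. Camera axes: x right, y down, z forward; pixel columns grow to the right and rows downward; lengths in m; the calibration is good to about 2 mm. A picture is of the moment at which its call begins. There is no depth.
- ctrl.job_done(): hands the job in, once; it reports no verdict.
The state is a dict: "time_s": time; "qpos": joint angles; "qvel": joint speeds; "joint_efforts": joint torques, N m; "tool_pos": TCP position; "orientation": TCP orientation; "ft_force": force on the tool from outside, world axes, zero at the start; "wrist_torque": the same for the moment, N m; "width": finger opening in m.
Only numpy, scipy, OpenCV 4.12 (cv2) and the standard library are available. Lean on these libraries where they do the work, as an engineer would, in place of code of your own. Each camera call takes 0.05 s, during which the arm holds its last target.

## Working session

There is one attempt and no reset: what is moved stays moved. The work goes in short steps, Python scripts to look and compute and a shell command to move; the robot and the scene stay as the last step left them, time stands still between calls to the robot, and variables do not carry over. Pictures are saved under pics/ and viewed, and the job is handed in when it is done.

```bash
ls; mkdir -p pics; python3 - <<'E'
from station import ctrl
import cv2
print(ctrl.get_obs())
for n in ("scene","side","wrist"):
    s=ctrl.snapshot(n); cv2.imwrite(f"pics/a_{n}.png",cv2.resize(s["img"][:,:,::-1],None,fx=1.4,fy=1.4))
    print(n,s["fx"],s["fy"],s["cx"],s["cy"],s["k1"],s["R"],s["t"])
E
```

```text
pics
{'time_s': 0.0, 'qpos': array([-7.98211031e+00,  1.66891632e+01, -8.83219209e+00,  6.45549293e+01,
       -1.84301187e-03,  8.20197976e+01]), 'qvel': array([ 3.75072833e-02,  2.37455109e-02, -1.14572320e-02, -5.46737224e-02,
       -2.65431753e-02, -7.62061058e-05]), 'joint_efforts': array([-3.46096487e-03, -5.37150800e+01,  3.31364536e+01,  1.60375424e-02,
       -3.39078597e-04,  1.08972756e-05]), 'tool_pos': array([5.24566234e-01, 4.71730126e-05, 2.44722856e-01]), 'orientation': array([-1.79924198e+02, -8.76548752e-03,  8.99980876e+01]), 'ft_force': array([ 0.10254146, -1.00011429,  0.49865297]), 'wrist_torque': array([-0.0044452 ,  0.00968538,  0.01157943]), 'width': 0.0852917143123881}
scene 428.3269723976281 428.3269723976281 281.1592995800626 209.71249777752638 -0.042762016836302055 [[ 0.7508717   0.66043563  0.00405869]
 [ 0.54595387 -0.61723188 -0.56653259]
 [-0.37165316  0.42760914 -0.82402934]] [-0.39412157 -0.18934548  1.58818824]
side 417.0098594396823 417.0098594396823 278.94326565836064 211.29963840930748 -0.054736133993748305 [[ 0.95322767 -0.3019002   0.01460412]
 [-0.17887278 -0.60240719 -0.77788824]
 [ 0.24364224  0.73889231 -0.62823293]] [-0.47976962  0.16217343  1.06678771]
wrist 323.0103973918682 323.0103973918682 276.43914209778825 208.99825726696903 -0.0674130276114605 [[ 9.99997540e-01 -3.23720919e-04 -2.19453183e-03]
 [ 3.51055343e-04 -9.53732791e-01  3.00655349e-01]
 [-2.19032540e-03 -3.00655380e-01 -9.53730331e-01]] [-0.52366906 -0.03837795  0.37890766]
```

View images.

View pics/a_scene.png

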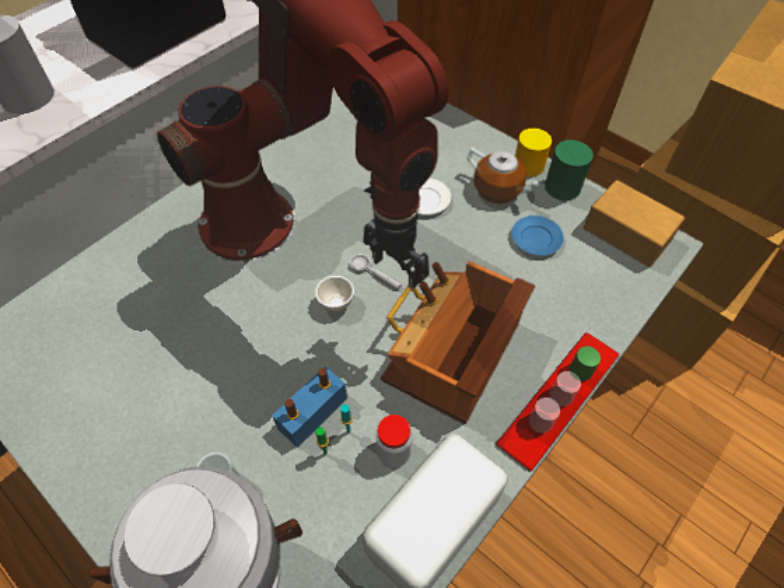

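View pics/a_side.png

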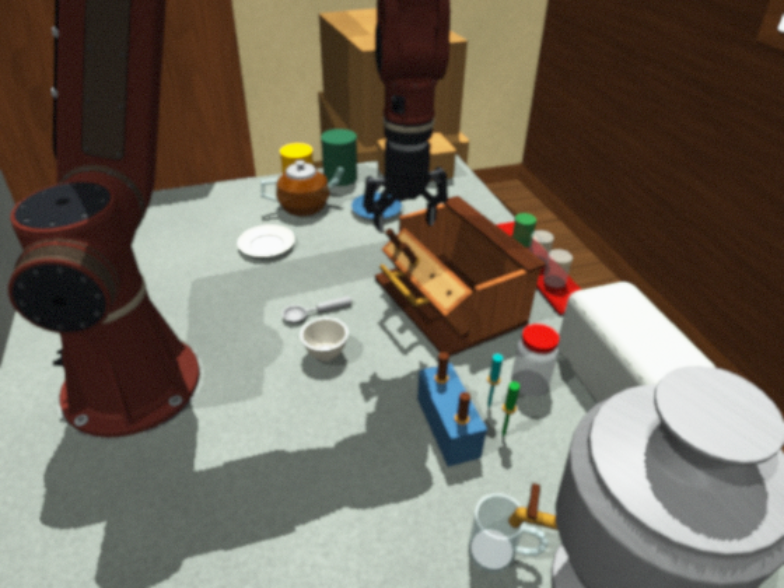

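View pics/a_wrist.png

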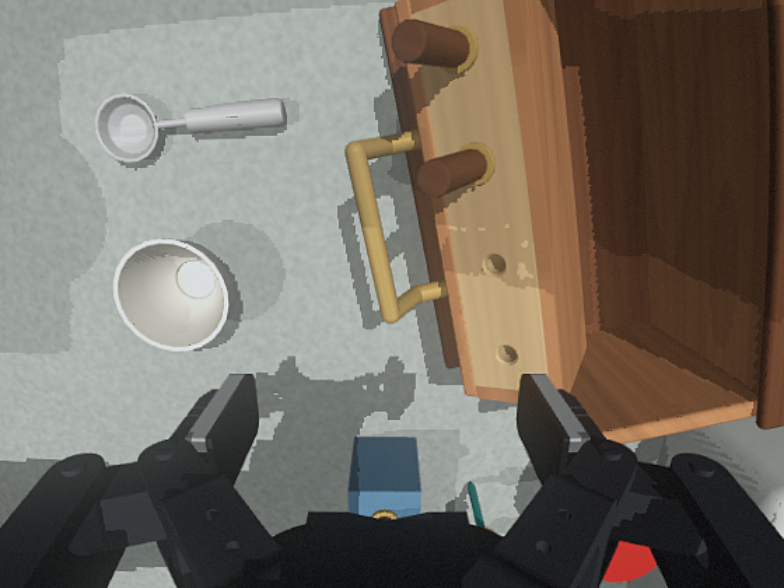

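```bash
cat > h.py <<'E'
import numpy as np, cv2
from station import ctrl
def ray(s,u,v):
    K=np.array([[s["fx"],0,s["cx"]],[0,s["fy"],s["cy"]],[0,0,1]])
    x=(u-s["cx"])/s["fx"]; y=(v-s["cy"])/s["fy"]
    a=x;b=y
    for _ in range(20):
        k=1+s["k1"]*(a*a+b*b); a=x/k;b=y/k
    R=np.array(s["R"]);t=np.array(s["t"])
    return -R.T@t, R.T@np.array([a,b,1.])
def plane(s,u,v,z):
    o,d=ray(s,u,v); return o+d*(z-o[2])/d[2]
def tri(obs):
    A=np.zeros((3,3));b=np.zeros(3);L=[]
    for s,u,v in obs:
        o,d=ray(s,u,v);d=d/np.linalg.norm(d);P=np.eye(3)-np.outer(d,d);A+=P;b+=P@o;L.append((o,d))
    X=np.linalg.solve(A,b); return X,[np.linalg.norm((X-o)-d*((X-o)@d)) for o,d in L]
def proj(s,X):
    c=np.array(s["R"])@np.array(X)+np.array(s["t"]);a,b=c[0]/c[2],c[1]/c[2];k=1+s["k1"]*(a*a+b*b)
    return s["fx"]*a*k+s["cx"],s["fy"]*b*k+s["cy"]
def crop(s,u0,v0,u1,v1,f,name):
    cv2.imwrite("pics/"+name,cv2.resize(s["img"][v0:v1,u0:u1,::-1],None,fx=f,fy=f,interpolation=cv2.INTER_CUBIC))
E
python3 - <<'E'
from h import *
s=ctrl.snapshot("scene");crop(s,180,240,300,330,6,"b_sc.png")
s=ctrl.snapshot("side");crop(s,280,230,400,340,5,"b_si.png")
w=ctrl.snapshot("wrist");crop(w,240,0,440,300,2,"b_w.png")
for (u,v) in ((494/1.4,264/1.4),(507/1.4,354/1.4)): print(plane(w,u,v,.1125))
E
```

```text
[0.58751965 0.01307136 0.1125    ]
[ 0.60002708 -0.04538955  0.1125    ]
```

View pics/b_sc.png

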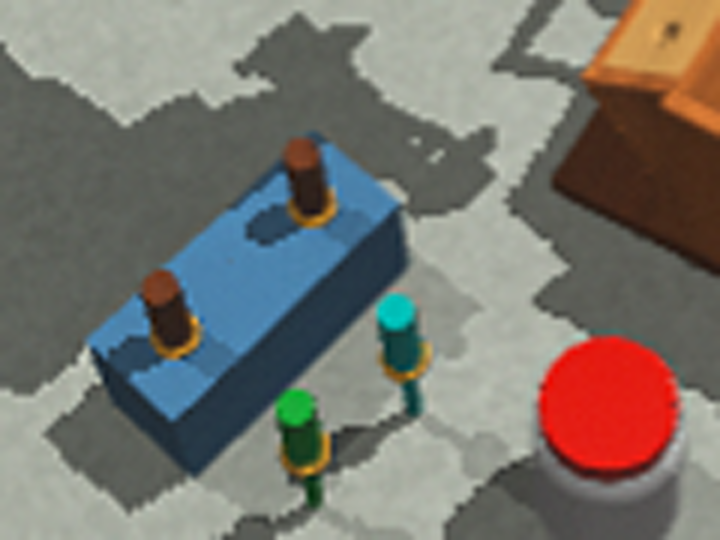

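View pics/b_si.png

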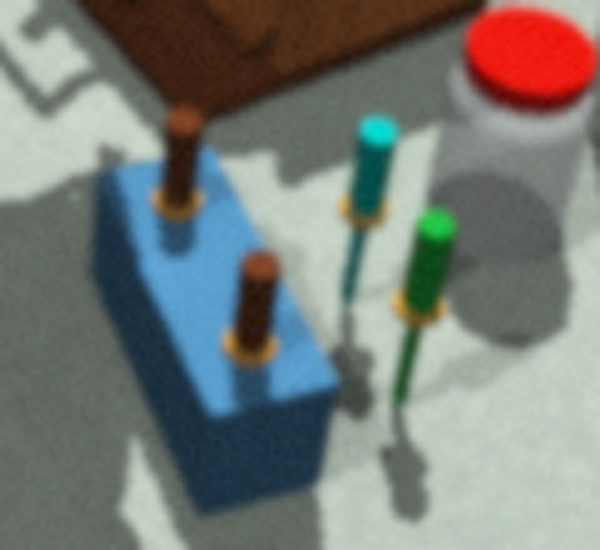

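View pics/b_w.png

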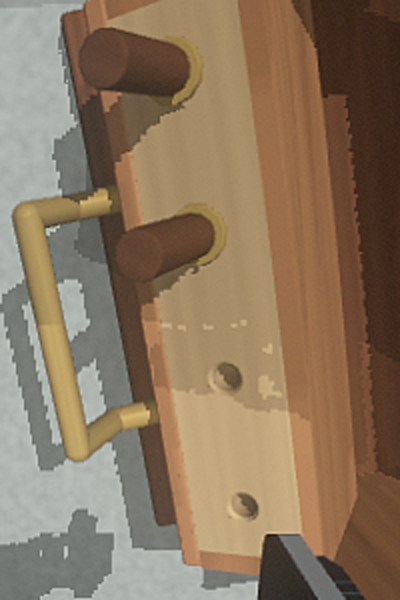

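```bash
python3 - <<'E'
from h import *
s=ctrl.snapshot("scene");d=ctrl.snapshot("side");w=ctrl.snapshot("wrist")
c=lambda u,v:(s,180+u/6,240+v/6)
e=lambda u,v:(d,280+u/5,230+v/5)
for n,a,b,h in (("Atop",(162,287),(262,265),.131),("Acol",(175,337),(250,345),.077),("Btop",(301,153),(186,120),.131),("Bcol",(312,208),(178,203),.077)):
    print(n,tri([c(*a),e(*b)]),plane(*c(*a),h),plane(*e(*b),h))
p1=plane(w,353,188.5,.1125);p0=plane(w,361.5,253,.1125)
# collars of present stirrers
print(p0,p1,np.degrees(np.arctan2(-(p1-p0)[0],(p1-p0)[1])))
# scene hole check
print(plane(s,180+672/6,240+32/6,.1125))
E
```

```text
Atop (array([ 0.52416847, -0.30459754,  0.12749751]), [np.float64(0.0008050387034745972), np.float64(0.0008050387034746531)]) [ 0.52514644 -0.30466273  0.131     ] [ 0.52289263 -0.30820956  0.131     ]
Acol (array([ 0.52399388, -0.30595119,  0.07501891]), [np.float64(1.917798621167415e-05), np.float64(1.917798621176435e-05)]) [ 0.524824   -0.30637114  0.077     ] [ 0.52317777 -0.30737118  0.077     ]
Btop (array([ 0.52430436, -0.2157654 ,  0.13001672]), [np.float64(0.0007052807904445612), np.float64(0.0007052807904447)]) [ 0.52423034 -0.21544964  0.131     ] [ 0.52409573 -0.21747251  0.131     ]
Bcol (array([ 0.52483348, -0.21614795,  0.07443497]), [np.float64(0.00019425915955744593), np.float64(0.00019425915955761995)]) [ 0.52575627 -0.21670637  0.077     ] [ 0.52384936 -0.21854103  0.077     ]
[ 0.59970015 -0.04564959  0.1125    ] [0.58785908 0.01305813 0.1125    ] 11.403291080079743
[ 0.60492471 -0.04369663  0.1125    ]
```

The bin's two empty pockets are 1 (wrist px 353,188) and 0 (361,253). The spare stirrers stand in the stand at about (0.5245,-0.2165) and (0.524,-0.306). The bin is yawed by roughly 11.5°. I'll turn the jaws along the bin row first, then move over the near spare.

```bash
python3 -m handwheel '[[[0.5,0,0,0,-0.177],[0.5,0,0,0,-0.177],[0.5,0,0,0,-0.177],[0.5,0,0,0,-0.177],[0.5,0,0,0,-0.177],[0.5,0,0,0,-0.177],[0.5,0,0,0,-0.177],[0.5,0,0,0,-0.177],[0.5,0,0,0,-0.177],[0.5,0,0,0,-0.177]]]' 20
python3 -m handwheel '[[[0.5,0.0108,-0.053,0,0],[0.5,0.0108,-0.053,0,0],[0.5,0.0108,-0.053,0,0],[0.5,0.0108,-0.053,0,0],[0.5,0,0,0.05,0],[0.5,0,0,0,0],[0.5,0,0,0,0]]]'
python3 - <<'E'
from h import *
for n in ("scene","wrist"):
    s=ctrl.snapshot(n); cv2.imwrite(f"pics/c_{n}.png",cv2.resize(s["img"][:,:,::-1],None,fx=1.4,fy=1.4))
print(ctrl.get_obs()["tool_pos"])
E
```

```text
time_s: 1.7
tool_pos: [0.525, -0.0, 0.2453]
orientation: [-180.0, -0.0, -168.3]
ft_force: [-0.2, 0.3, -1.1]
width: 0.0426
time_s: 2.58
tool_pos: [0.525, -0.216, 0.1966]
orientation: [-180.0, 0.0, -168.5]
ft_force: [0.5, 0.1, 0.0]
width: 0.0427
[ 0.52563665 -0.21618167  0.1972179 ]
```

View pics/c_wrist.png

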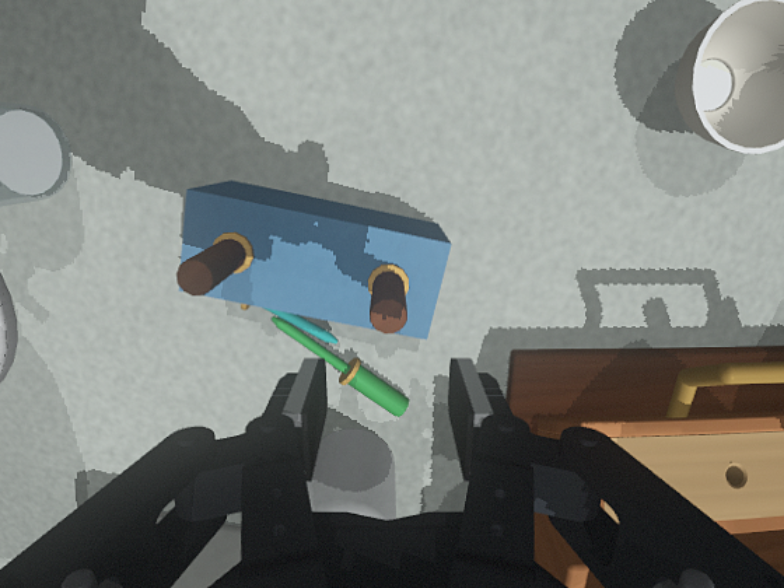

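```bash
python3 - <<'E'
from h import *
w=ctrl.snapshot("wrist")
crop(w,120,130,320,250,4,"c2.png")
for n,u,v,z in (("Bt",388,319,.131),("At",197,277,.131),("Bc",389,283,.077),("Ac",233,253,.077),("p0",736,477,.1125)): print(n,plane(w,u/1.4,v/1.4,z))
E
```

```text
Bt [ 0.52191672 -0.21629519  0.131     ]
At [ 0.51941937 -0.30423779  0.131     ]
Bc [ 0.52053072 -0.21598481  0.077     ]
Ac [ 0.52073691 -0.30548203  0.077     ]
p0 [0.58760746 0.01089485 0.1125    ]
```

View pics/c2.png

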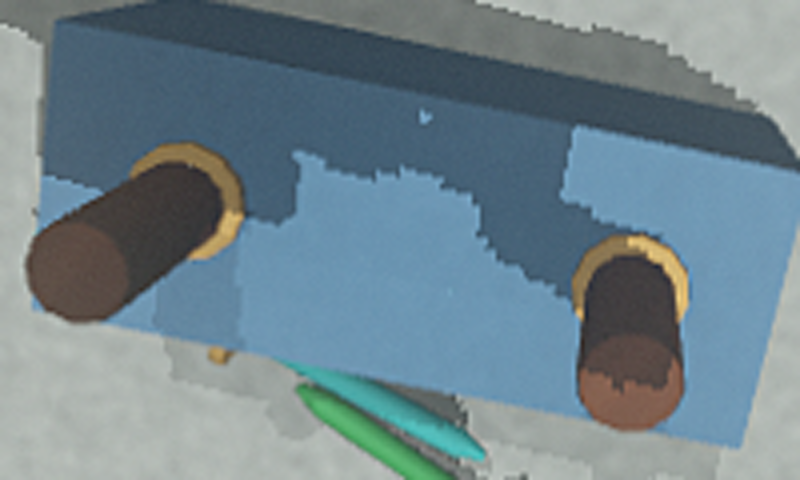

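```bash
python3 -m handwheel '[[[0.5,0.003,0,0.05,0],[0.5,0,0,0.03,0],[0.5,0,0,0.014,0],[0.5,0,0,0,0],[0.5,0,0,0,0],[0,0,0,0,0],[0,0,0,0,0],[0,0,0,0,0],[0,0,0,0,0],[0,0,0,0,0],[0,0,0,0,0],[0,0,0,0,0]]]' 25
python3 - <<'E'
from h import *
s=ctrl.snapshot("scene");crop(s,180,220,300,330,6,"d_sc.png")
w=ctrl.snapshot("wrist");crop(w,160,140,360,300,4,"d_w.png")
print(ctrl.get_obs()["tool_pos"],ctrl.get_obs()["orientation"])
E
```

```text
time_s: 4.22
tool_pos: [0.5223, -0.2173, 0.1023]
orientation: [-179.9, 0.1, -168.6]
ft_force: [-0.6, 0.8, 7.2]
width: 0.0174
[ 0.52229093 -0.21730037  0.1023054 ] [-1.79934796e+02  7.71716252e-02 -1.68585580e+02]
```

View pics/d_w.png

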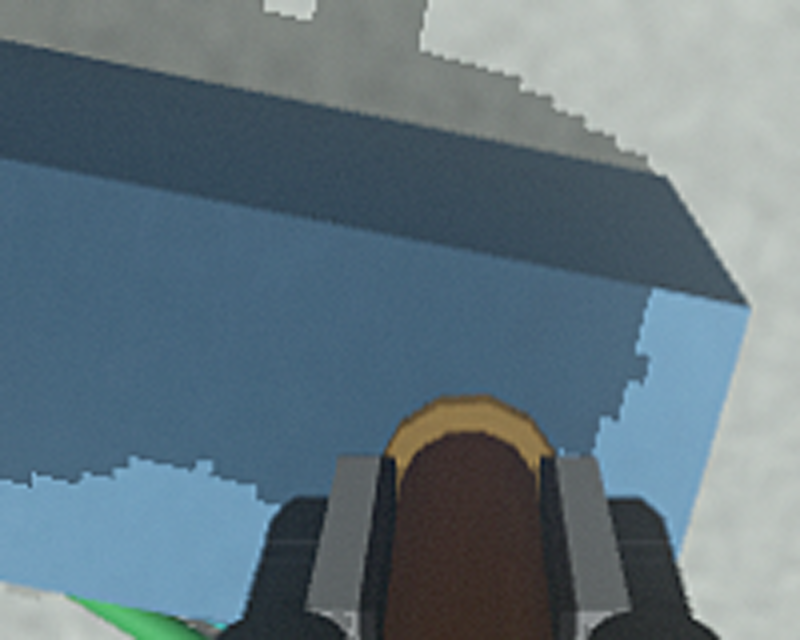

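View pics/d_sc.png

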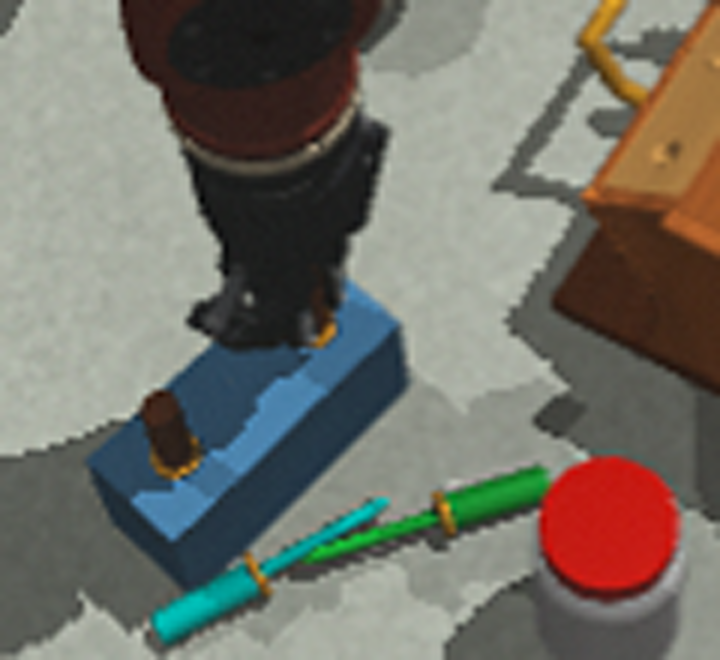

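```bash
python3 -m handwheel '[[[0,0,0,-0.02,0],[0,0,0,-0.022,0],[0,0,0,-0.02,0],[0,0,0,0,0],[0,0,0,0,0]]]'
python3 - <<'E'
from h import *
s=ctrl.snapshot("scene");crop(s,180,200,300,330,6,"e_sc.png")
s=ctrl.snapshot("side");crop(s,270,180,400,340,4,"e_si.png")
E
```

```text
time_s: 4.95
tool_pos: [0.5213, -0.2167, 0.1626]
orientation: [180.0, -0.0, -168.6]
ft_force: [0.3, 0.0, -0.5]
width: 0.0174
```

View pics/e_si.png

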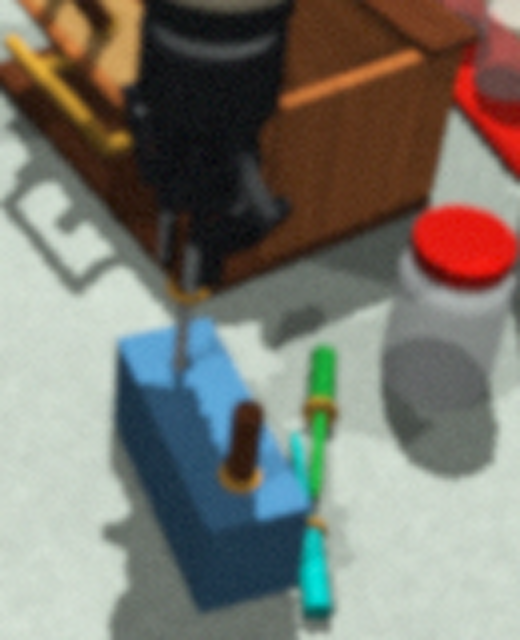

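View pics/e_sc.png

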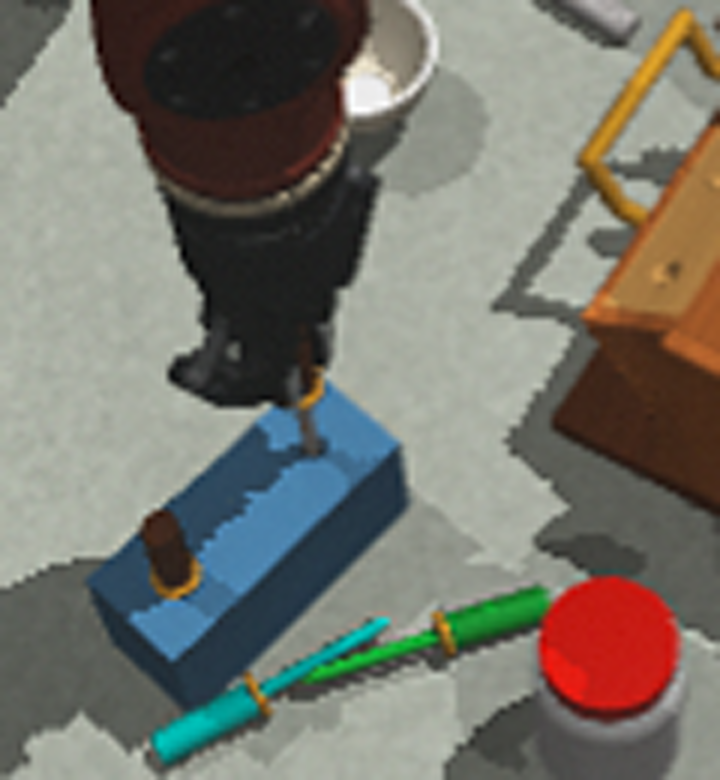

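The stirrer is lifted and upright, and its tip is still in the stand hole. Next I tilt it by arcing the tool toward the robot, so the rod swings in the pads.

```bash
python3 -m handwheel '[[[0,0.006,0,0,0],[0,0.005,0,0,0],[0,0.0045,0,0.0004,0],[0,0.0045,0,0.0006,0],[0,0.004,0,0.0008,0],[0,0.004,0,0.001,0],[0,0,0,0,0]]]'
python3 - <<'E'
from h import *
s=ctrl.snapshot("side");crop(s,270,180,400,340,4,"f_si.png")
E
```

```text
time_s: 5.92
tool_pos: [0.4939, -0.2226, 0.1606]
orientation: [-180.0, -0.0, -168.6]
ft_force: [1.5, 0.8, 1.0]
width: 0.0171
```

View pics/f_si.png

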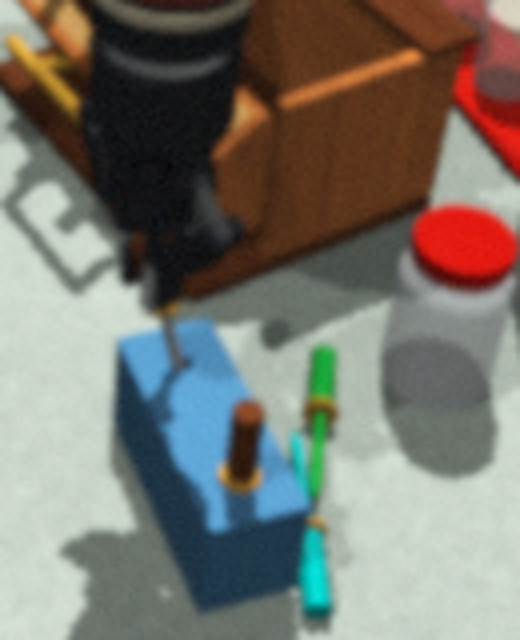

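Tilting works well: the rod leans and the tip is still in the hole at about crop px (180,368). Carrying on with the second half.

```bash
python3 -m handwheel '[[[0,0.004,0,0.001,0],[0,0.004,0,0.0014,0],[0,0.004,0,0.0016,0],[0,0.004,0,0.0018,0],[0,0.004,0,0.002,0],[0,0.003,0,0.002,0],[0,0,0,0,0]]]'
python3 - <<'E'
from h import *
s=ctrl.snapshot("side");crop(s,270,180,400,340,4,"g_si.png")
E
```

```text
time_s: 6.85
tool_pos: [0.4713, -0.2271, 0.1505]
orientation: [180.0, -0.0, -168.6]
ft_force: [1.6, 0.6, 0.4]
width: 0.0176
```

View pics/g_si.png

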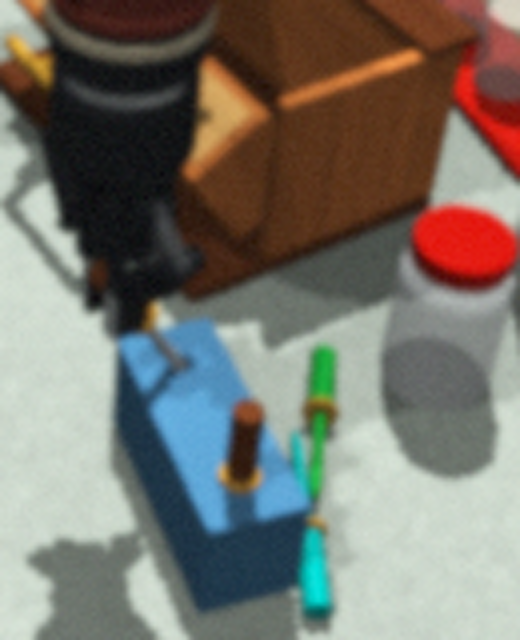

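```bash
python3 -m handwheel '[[[0,0.005,0,-0.0085,0],[0,0.005,0,-0.0085,0],[0,0.005,0,-0.0085,0],[0,0,0,-0.02,0],[0,0,0,-0.03,0],[0,0,0,0,0],[0,0,0,0,0]]]'
python3 - <<'E'
from h import *
print(ctrl.get_obs()["tool_pos"])
s=ctrl.snapshot("side");crop(s,250,150,360,270,5,"h_si.png")
s=ctrl.snapshot("scene");crop(s,170,190,280,300,5,"h_sc.png")
s=ctrl.snapshot("wrist");crop(s,180,100,380,300,3,"h_w.png")
E
```

```text
time_s: 7.78
tool_pos: [0.4566, -0.2299, 0.226]
orientation: [180.0, -0.0, -168.6]
ft_force: [-0.5, 0.2, -1.1]
width: 0.0173
[ 0.45659369 -0.22992156  0.22601053]
```

View pics/h_si.png

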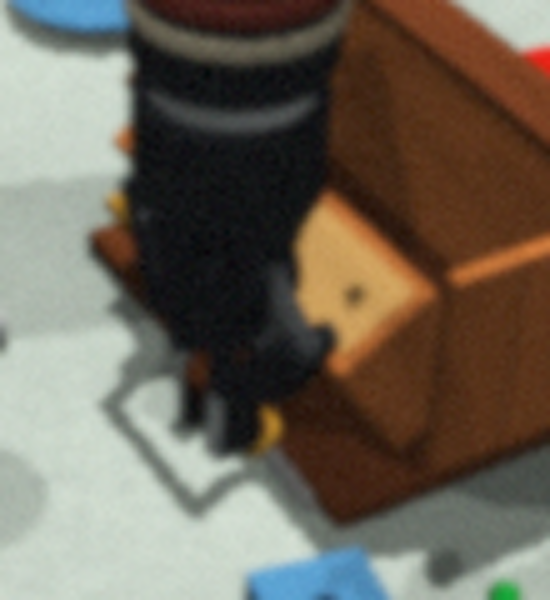

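View pics/h_sc.png

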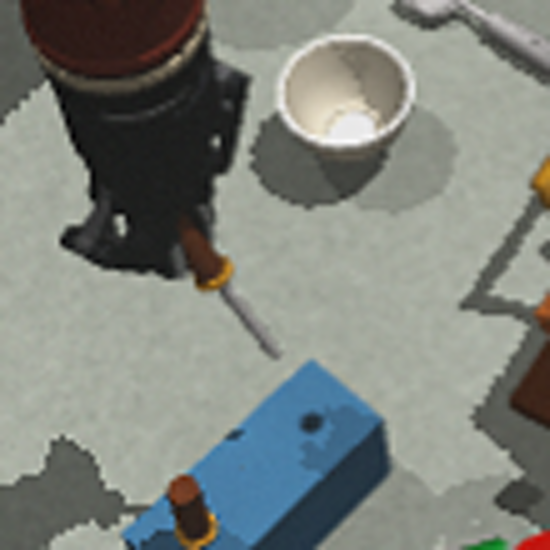

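View pics/h_w.png

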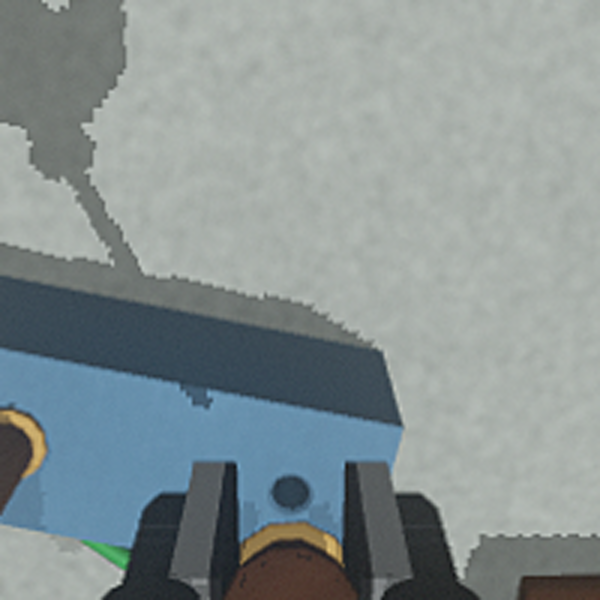

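```bash
python3 - <<'E'
from h import *
s=ctrl.snapshot("scene")
T=np.array([0.4566,-.2299,.226]);psi=np.radians(-168.6)
tx=np.array([np.cos(psi),np.sin(psi),0]);ty=np.array([np.sin(psi),-np.cos(psi),0])
def P(u,v):
    o,d=ray(s,170+u/5,190+v/5); X=o+d*((T-o)@ty)/(d@ty); return X
for uv in ((278,354),(224,290),(214,273),(250,322)):
    X=P(*uv);print(uv,X,(X-T)@tx,X[2]-T[2])
a=P(278,354);b=P(224,290);c=P(214,273)
for q in(b,c):
    d=q-a;print(np.degrees(np.arctan2(d@tx,d[2])),np.linalg.norm(d))
print("hole",plane(s,170+312/5,190+422/5,.075))
E
```

```text
(278, 354) [ 0.51197406 -0.21873463  0.14824307] -0.05648851006142141 -0.07775692525758207
(224, 290) [ 0.48314646 -0.2245473   0.19387199] -0.0270807290162111 -0.03212800963325549
(214, 273) [ 0.4789393  -0.22539561  0.20847584] -0.02278890086167956 -0.01752415617514161
(250, 322) [ 0.49664088 -0.22182634  0.17065315] -0.040846733222488996 -0.0553468480793218
32.80173140408971 0.054284579090704436
29.2265601415656 0.06901920118020725
hole [ 0.52519801 -0.21476772  0.075     ]
```

```bash
python3 - <<'E'
from h import *
s=ctrl.snapshot("side");crop(s,270,150,370,250,6,"i_si.png")
s=ctrl.snapshot("scene");crop(s,270,170,370,270,6,"i_sc.png")
E
```

```text
(no output)
```

View pics/i_si.png

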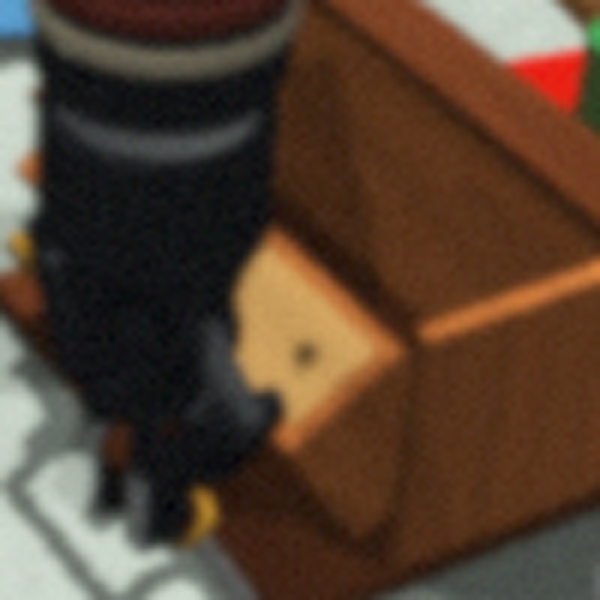

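View pics/i_sc.png

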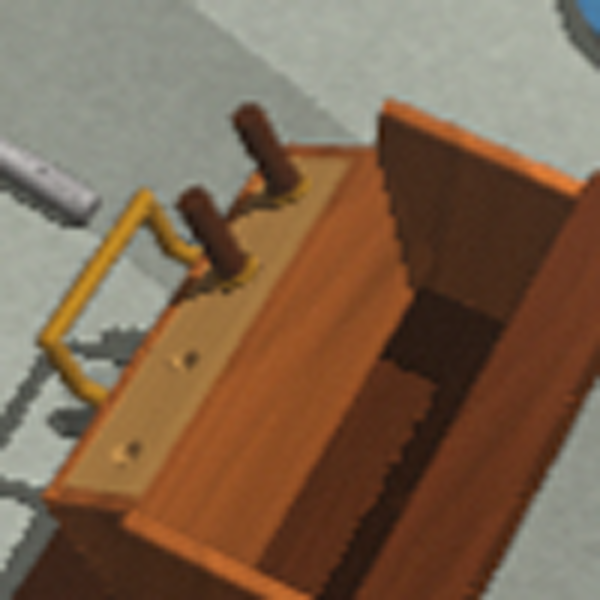

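```bash
python3 - <<'E'
from h import *
s=ctrl.snapshot("scene");d=ctrl.snapshot("side")
for n,u,v in(("p1",183,360),("p0",126,453)): print(n,plane(s,270+u/6,170+v/6,.1125))
print("p0 side",plane(d,270+305/6,150+354/6,.1125))
print(tri([(s,270+126/6,170+453/6),(d,270+305/6,150+354/6)]))
print(-np.array(s["R"]).T@s["t"],-np.array(d["R"]).T@d["t"])
E
```

```text
p1 [0.5897483  0.01322753 0.1125    ]
p0 [ 0.60309713 -0.0460576   0.1125    ]
p0 side [ 0.60425733 -0.04531889  0.1125    ]
(array([ 0.60357077, -0.04665856,  0.11373009]), [np.float64(5.3441397529263446e-05), np.float64(5.34413975294031e-05)])
[ 0.98956381 -0.53570195  1.20304294] [ 0.22642354 -0.83538934  0.80335059]
```

```bash
python3 -m handwheel '[[[0,-0.0195,0.0353,0,0],[0,-0.0195,0.0353,0,0],[0,-0.0195,0.0353,0,0],[0,-0.0195,0.0353,0,0],[0,-0.0195,0.0353,0,0],[0,-0.0195,0.0353,0,0],[0,0,0,0.015,0],[0,0,0,0.005,0],[0,0,0,0,0],[0,0,0,0,0]]]'
python3 - <<'E'
from h import *
print(ctrl.get_obs()["tool_pos"])
s=ctrl.snapshot("scene");crop(s,260,160,360,260,6,"j_sc.png")
s=ctrl.snapshot("wrist");crop(s,180,140,420,320,3,"j_w.png")
s=ctrl.snapshot("side");crop(s,250,130,370,250,5,"j_si.png")
E
```

```text
time_s: 9.43
tool_pos: [0.5297, -0.0001, 0.2065]
orientation: [-180.0, 0.0, -168.7]
ft_force: [0.4, 0.2, -0.1]
width: 0.0174
[ 5.29749741e-01 -7.86356642e-05  2.06480411e-01]
```

View pics/j_sc.png

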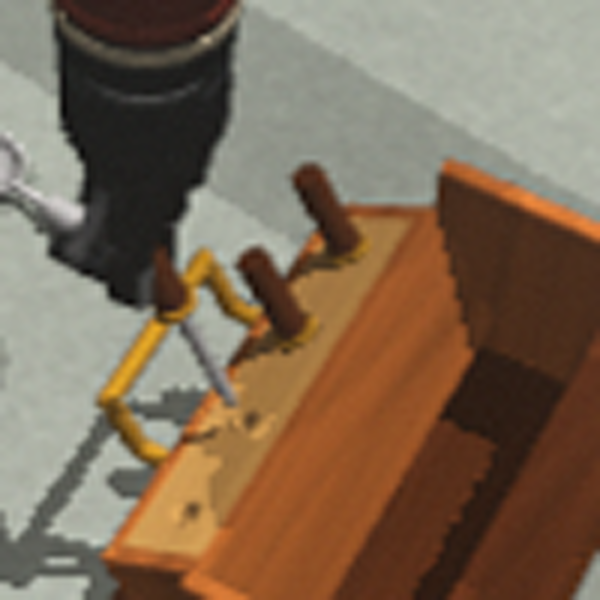

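View pics/j_w.png

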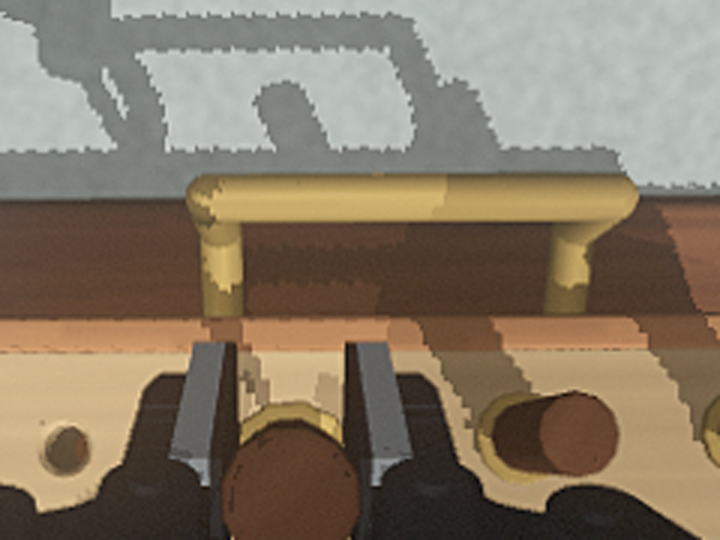

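View pics/j_si.png

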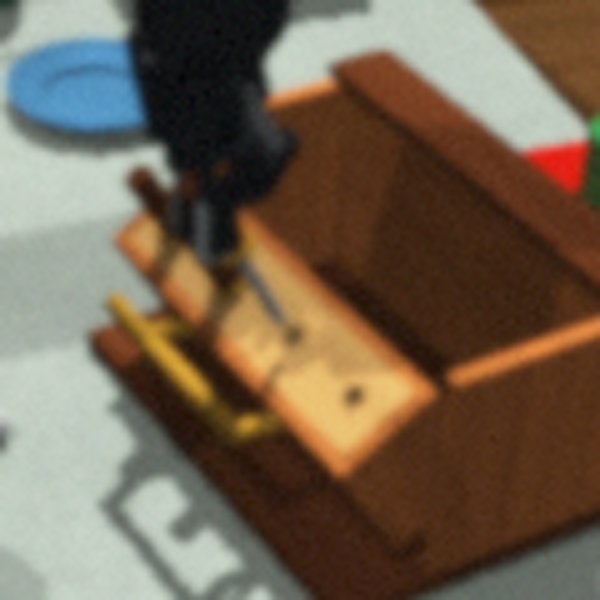

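```bash
cat >> h.py <<'E'
def inplane(s,T,psi,u,v):
    tx=np.array([np.cos(psi),np.sin(psi),0]);ty=np.array([np.sin(psi),-np.cos(psi),0])
    o,d=ray(s,u,v); X=o+d*((T-o)@ty)/(d@ty); return X,(X-T)@tx,X[2]-T[2]
E
python3 - <<'E'
from h import *
s=ctrl.snapshot("scene");d=ctrl.snapshot("side")
psi=np.radians(-168.65);T=ctrl.get_obs()["tool_pos"]
ty=np.array([np.sin(psi),-np.cos(psi),0])
f=lambda u,v:inplane(s,T,psi,260+u/6,160+v/6)
g=lambda u,v:inplane(d,T,psi,250+u/5,130+v/5)
pts={}
for n,q in(("tip",f(234,402)),("rod",f(186,322)),("hole",f(244,420)),("tip_si",g(290,330)),("rod_si",g(246,266)),("hole_si",g(295,338))):
    pts[n]=q;print(n,*[np.round(x*1000,1) for x in q])
for a,b in(("tip","rod"),("tip_si","rod_si")):
    print(np.degrees(np.arctan2(pts[b][1]-pts[a][1],pts[b][2]-pts[a][2])))
# existing stirrer pocket2 (plane +60mm along ty)
T2=T+.06*ty
a=inplane(s,T2,psi,260+301/6,160+334/6) ; b=inplane(s,T2,psi,260+256/6,160+257/6)
print(np.degrees(np.arctan2(b[1]-a[1],b[2]-a[2])),np.linalg.norm(b[0]-a[0]))
E
```

```text
tip [584.7  11.5 126.1] -55.9 -80.4
rod [556.7   5.9 175.6] -27.4 -30.8
hole [590.7  12.7 114.2] -62.1 -92.3
tip_si [589.2  12.4 117.4] -60.6 -89.0
rod_si [558.8   6.3 170.5] -29.6 -36.0
hole_si [592.9  13.1 110.6] -64.3 -95.8
29.92023681596731
30.33256964420907
30.949789297765083 0.05545056496872144
```

```bash
python3 -m handwheel '[[[0,-0.0021,0,0.0045,0],[0,-0.0026,0,0.0043,0],[0,-0.0026,0,0.0043,0],[0,-0.0026,0,0.0043,0],[0,-0.0026,0,0.0043,0],[0,0,0,0,0],[0,0,0,0,0]]]'
python3 - <<'E'
from h import *
print(ctrl.get_obs()["ft_force"])
s=ctrl.snapshot("scene");crop(s,260,160,360,260,6,"k_sc.png")
s=ctrl.snapshot("side");crop(s,250,130,370,250,5,"k_si.png")
E
```

```text
time_s: 10.55
tool_pos: [0.542, 0.0032, 0.1846]
orientation: [-180.0, -0.0, -168.6]
ft_force: [0.1, -0.6, -0.9]
width: 0.0171
[ 0.09459264 -0.6136219  -0.91667509]
```

View pics/k_sc.png

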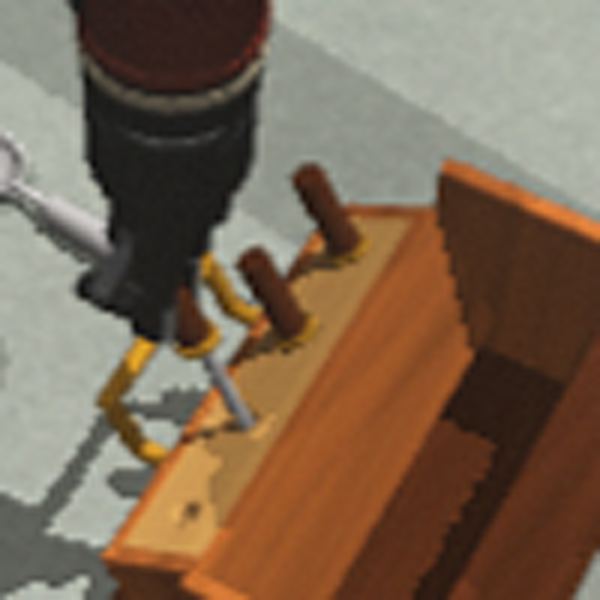

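View pics/k_si.png

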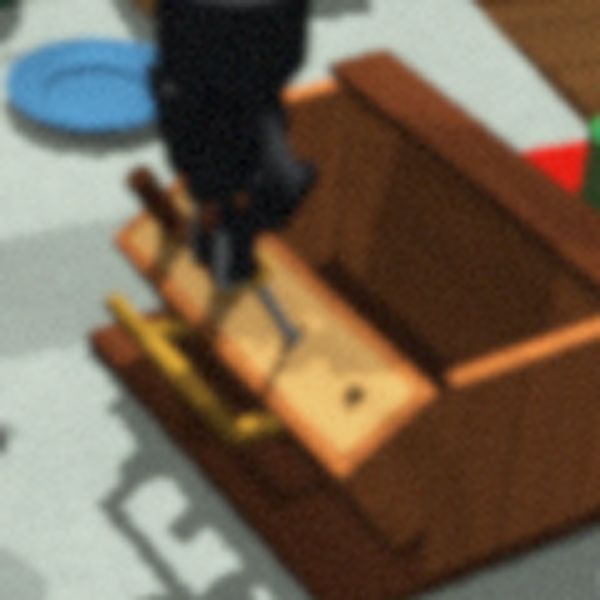

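The tip has entered pocket 1 (scene crop px 248,425) with no contact force. I'll keep sliding along the axis.

```bash
python3 -m handwheel '[[[0,-0.0026,0,0.0043,0],[0,-0.0026,0,0.0043,0],[0,-0.0026,0,0.0043,0],[0,-0.0026,0,0.0043,0],[0,0,0,0,0]]]'; python3 -m handwheel '[[[0,-0.0026,0,0.0043,0],[0,-0.0026,0,0.0043,0],[0,-0.0026,0,0.0043,0],[0,-0.0026,0,0.0043,0],[0,0,0,0,0]]]'
python3 - <<'E'
from h import *
s=ctrl.snapshot("scene");crop(s,260,160,360,260,6,"l_sc.png")
s=ctrl.snapshot("side");crop(s,250,130,370,250,5,"l_si.png")
E
```

```text
time_s: 11.28
tool_pos: [0.5521, 0.0054, 0.1668]
orientation: [180.0, -0.0, -168.6]
ft_force: [0.4, -0.2, -0.9]
width: 0.0177
time_s: 11.9
tool_pos: [0.5623, 0.0074, 0.1496]
orientation: [180.0, -0.0, -168.6]
ft_force: [0.1, -0.4, -0.4]
width: 0.0174
```

View pics/l_sc.png

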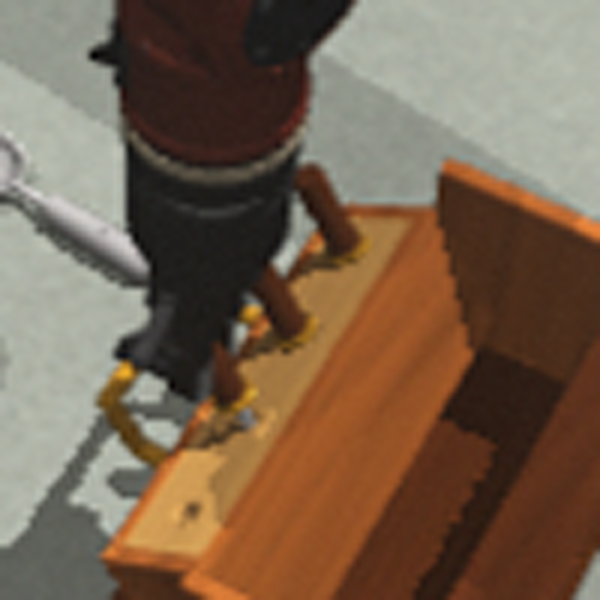

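```bash
python3 -m handwheel '[[[0,-0.0026,0,0.0043,0],[0,-0.0026,0,0.0043,0],[0,-0.0016,0,0.0026,0],[0,0,0,0,0]]]'; python3 -m handwheel '[[[0,-0.001,0,0.0017,0],[0,-0.001,0,0.0017,0],[0,0,0,0,0]]]'
python3 - <<'E'
from h import *
s=ctrl.snapshot("scene");crop(s,260,160,360,260,6,"m_sc.png")
s=ctrl.snapshot("wrist");crop(s,180,140,420,320,3,"m_w.png")
E
```

```text
time_s: 12.5
tool_pos: [0.569, 0.0087, 0.1386]
orientation: [180.0, -0.0, -168.6]
ft_force: [0.4, 0.4, -0.4]
width: 0.0174
time_s: 12.88
tool_pos: [0.5705, 0.009, 0.136]
orientation: [-180.0, -0.0, -168.6]
ft_force: [-5.5, -1.0, 7.2]
width: 0.0176
```

View pics/m_sc.png

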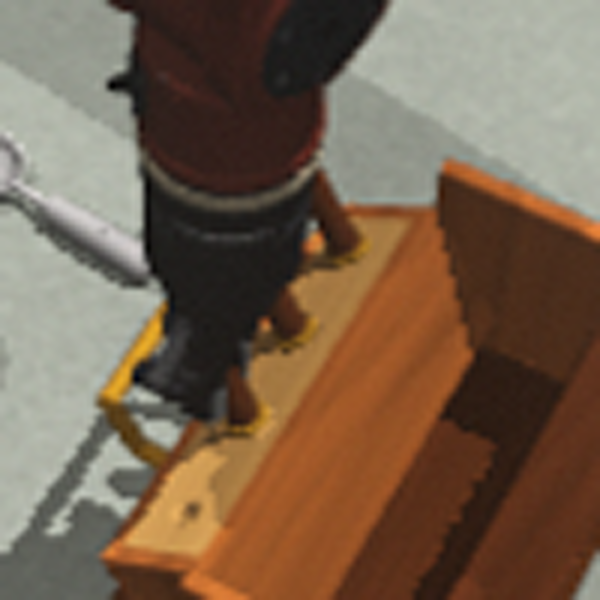

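View pics/m_w.png

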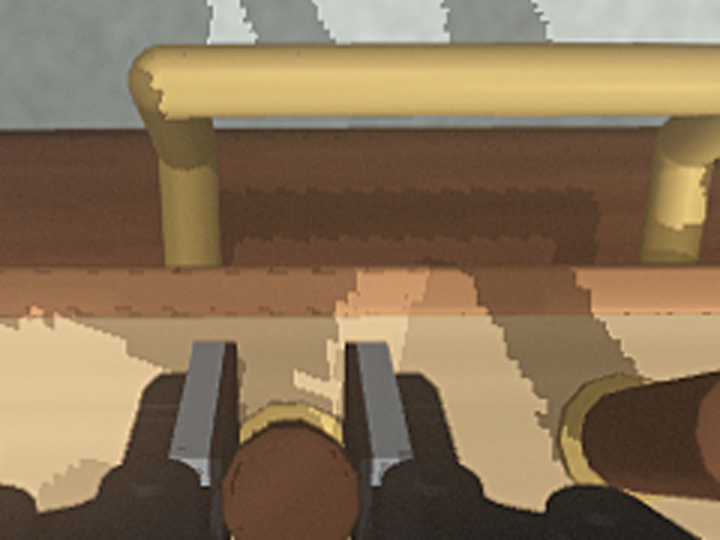

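Seated: about 9 N axial contact, and the collar is level with its neighbours. Opening slightly and withdrawing.

```bash
python3 -m handwheel '[[[0.36,0,0,0,0],[0.36,0,0,0,0],[0.36,0,0,0,0],[0.36,0.005,0,-0.008,0],[0.36,0.01,0,-0.017,0],[0.36,0.015,0,-0.027,0],[0.36,0.01,0,-0.027,0],[0.36,0,0,0,0],[0.36,0,0,0,0]]]'
python3 - <<'E'
from h import *
print(ctrl.get_obs()["tool_pos"])
s=ctrl.snapshot("scene");crop(s,260,160,360,260,6,"n_sc.png")
s=ctrl.snapshot("wrist");crop(s,180,140,420,320,3,"n_w.png")
s=ctrl.snapshot("side");crop(s,250,130,370,250,5,"n_si.png")
E
```

```text
time_s: 14.1
tool_pos: [0.5316, 0.0011, 0.2148]
orientation: [-180.0, 0.0, -168.6]
ft_force: [-0.1, 0.7, -1.1]
width: 0.0305
[0.5316469  0.00114192 0.21476512]
```

View pics/n_sc.png

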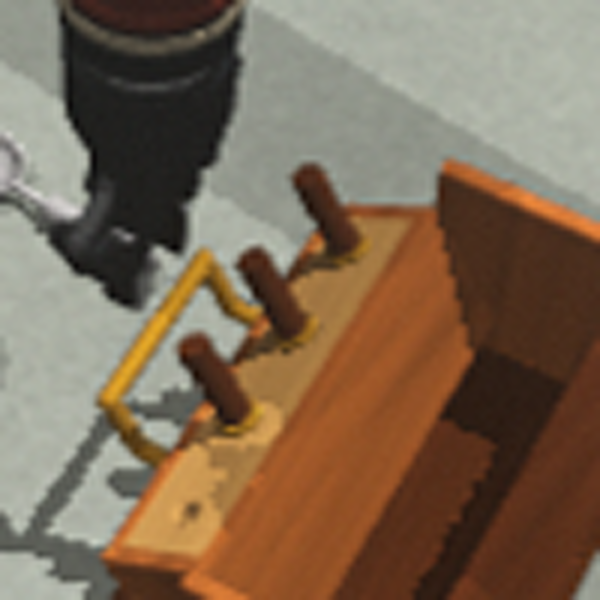

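View pics/n_w.png

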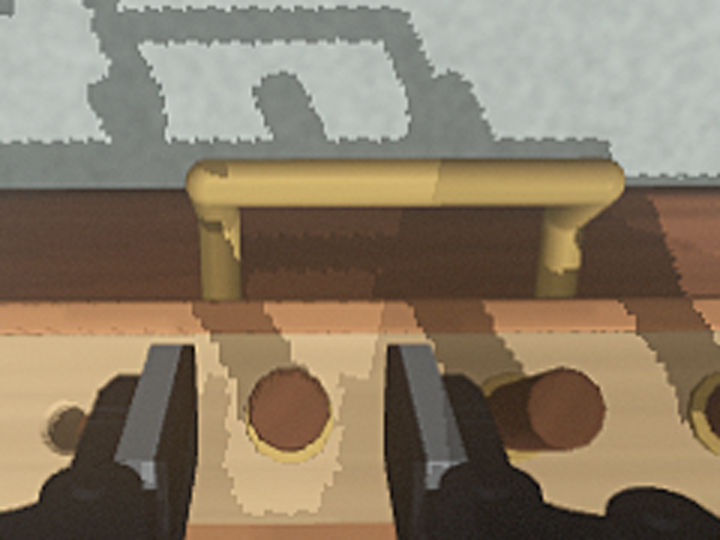

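View pics/n_si.png

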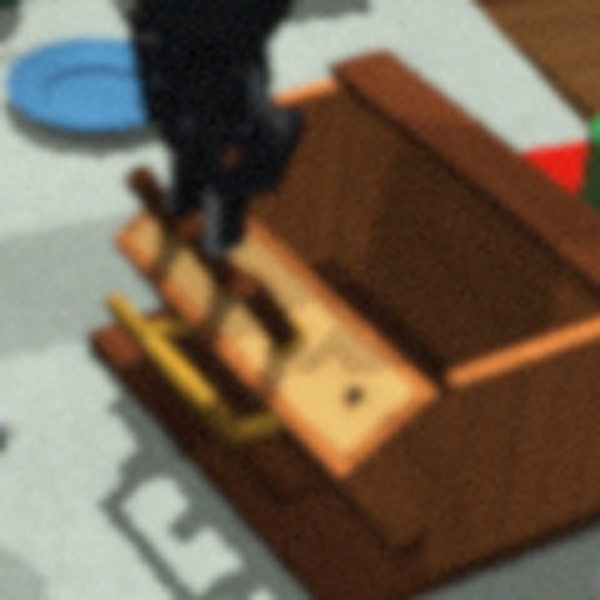

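```bash
python3 -m handwheel '[[[0.5,0,0,-0.01,0],[0.5,0.0117,-0.0499,0,0],[0.5,0.0117,-0.0499,0,0],[0.5,0.0117,-0.0499,0,0],[0.5,0.0117,-0.0499,0,0],[0.5,0.0117,-0.0499,0,0],[0.5,0.0117,-0.0499,0,0],[0.5,0,0,0.03,0],[0.5,0,0,0,0],[0.5,0,0,0,0]]]'
python3 - <<'E'
from h import *
print(ctrl.get_obs()["tool_pos"])
w=ctrl.snapshot("wrist");crop(w,120,130,380,310,3,"o_w.png")
E
```

```text
time_s: 15.5
tool_pos: [0.5226, -0.3058, 0.1954]
orientation: [-180.0, 0.0, -168.5]
ft_force: [-0.1, 0.0, -0.4]
width: 0.0423
[ 0.52257317 -0.30582857  0.19542007]
```

View pics/o_w.png

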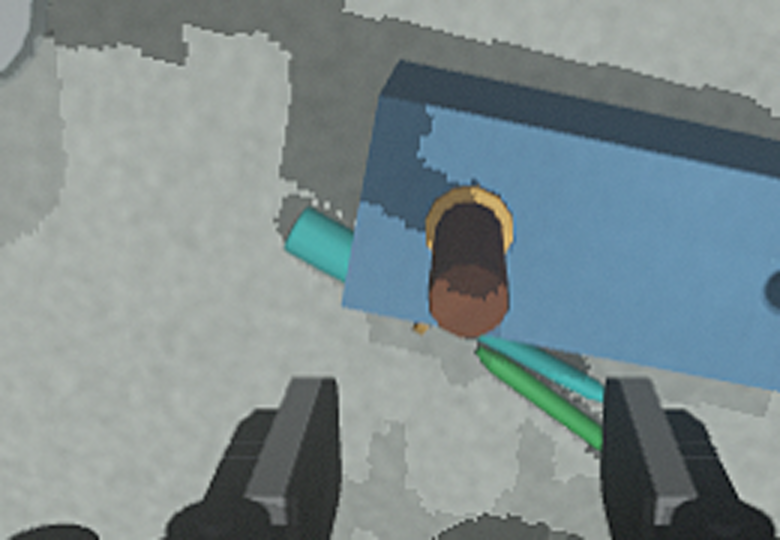

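```bash
python3 -m handwheel '[[[0.5,0,0,0.05,0],[0.5,0,0,0.03,0],[0.5,0,0,0.013,0],[0.5,0,0,0,0],[0.5,0,0,0,0],[0,0,0,0,0],[0,0,0,0,0],[0,0,0,0,0],[0,0,0,0,0],[0,0,0,0,0],[0,0,0,0,0],[0,0,0,0,0]]]' 25
python3 -m handwheel '[[[0,0,0,-0.02,0],[0,0,0,-0.022,0],[0,0,0,-0.019,0],[0,0,0,0,0],[0,0,0,0,0]]]'
python3 - <<'E'
from h import *
s=ctrl.snapshot("side");crop(s,270,200,400,340,4,"p_si.png")
s=ctrl.snapshot("scene");crop(s,160,200,290,330,4,"p_sc.png")
E
```

```text
time_s: 17.05
tool_pos: [0.5228, -0.3066, 0.1026]
orientation: [-179.9, 0.1, -168.6]
ft_force: [-1.1, 0.6, 6.6]
width: 0.017
time_s: 17.68
tool_pos: [0.5219, -0.306, 0.1618]
orientation: [180.0, -0.0, -168.6]
ft_force: [-0.1, 0.6, -0.8]
width: 0.0172
```

View pics/p_si.png

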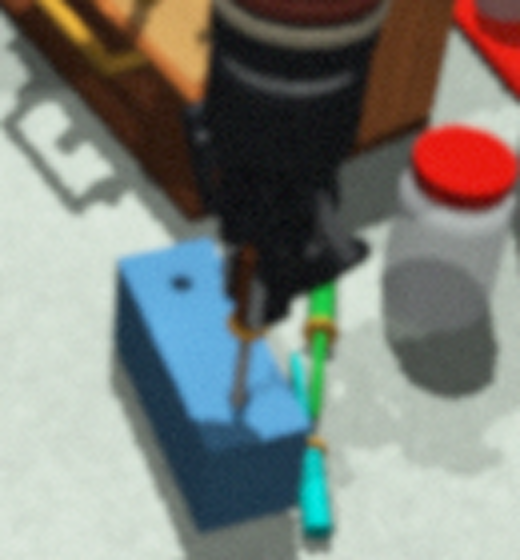

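View pics/p_sc.png

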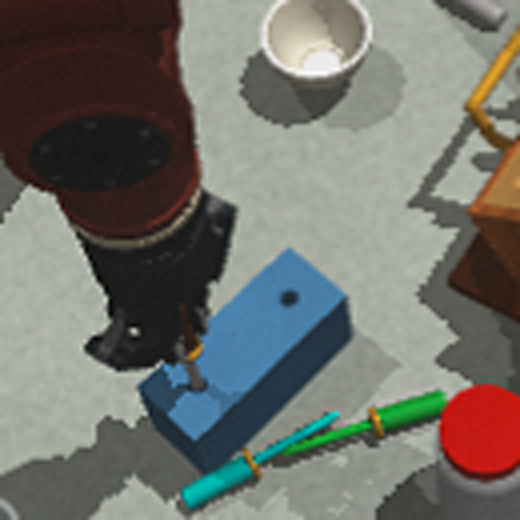

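Same picture as before: upright, with the tip in the hole. I repeat the tilting arc.

```bash
python3 -m handwheel '[[[0,0.006,0,-0.0005,0],[0,0.005,0,0,0],[0,0.0045,0,0.0004,0],[0,0.0045,0,0.0006,0],[0,0.004,0,0.0008,0],[0,0.004,0,0.001,0],[0,0.004,0,0.001,0],[0,0.004,0,0.0014,0],[0,0.004,0,0.0016,0],[0,0.004,0,0.0018,0],[0,0.004,0,0.002,0],[0,0.003,0,0.002,0]]]'
python3 -m handwheel '[[[0,0,0,0,0],[0,0,0,0,0],[0,0.005,0,-0.0085,0],[0,0.005,0,-0.0085,0],[0,0.005,0,-0.0085,0],[0,0,0,-0.02,0],[0,0,0,-0.03,0],[0,0,0,0,0],[0,0,0,0,0]]]'
python3 - <<'E'
from h import *
print(ctrl.get_obs()["tool_pos"])
s=ctrl.snapshot("scene");crop(s,150,200,280,330,5,"q_sc.png")
E
```

```text
time_s: 19.27
tool_pos: [0.472, -0.3164, 0.1503]
orientation: [-180.0, -0.0, -168.6]
ft_force: [1.9, -0.4, 2.1]
width: 0.017
time_s: 20.4
tool_pos: [0.4572, -0.3192, 0.2257]
orientation: [180.0, -0.0, -168.6]
ft_force: [-1.0, 0.5, 0.6]
width: 0.0175
[ 0.4571502  -0.31917178  0.22569157]
```

View pics/q_sc.png

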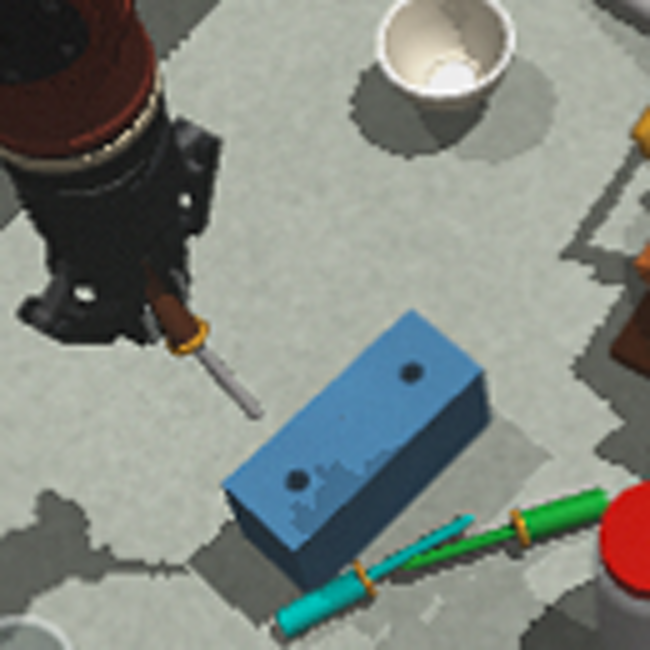

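```bash
python3 -m handwheel '[[[0,-0.0192,0.0341,0,0],[0,-0.0192,0.0341,0,0],[0,-0.0192,0.0341,0,0],[0,-0.0192,0.0341,0,0],[0,-0.0192,0.0341,0,0],[0,-0.0192,0.0341,0,0],[0,-0.0190,0.0339,0,0],[0,0,0,0.015,0],[0,0,0,0.004,0],[0,0,0,0,0],[0,0,0,0,0]]]'
python3 - <<'E'
from h import *
print(ctrl.get_obs()["tool_pos"])
s=ctrl.snapshot("scene");crop(s,260,160,360,260,6,"r_sc.png")
s=ctrl.snapshot("wrist");crop(s,180,140,420,320,3,"r_w.png")
s=ctrl.snapshot("side");crop(s,250,130,370,250,5,"r_si.png")
E
```

```text
time_s: 21.82
tool_pos: [0.5418, -0.0598, 0.2071]
orientation: [-180.0, 0.0, -168.7]
ft_force: [0.5, -0.3, -0.7]
width: 0.0171
[ 0.54180478 -0.05975384  0.20706311]
```

View pics/r_sc.png

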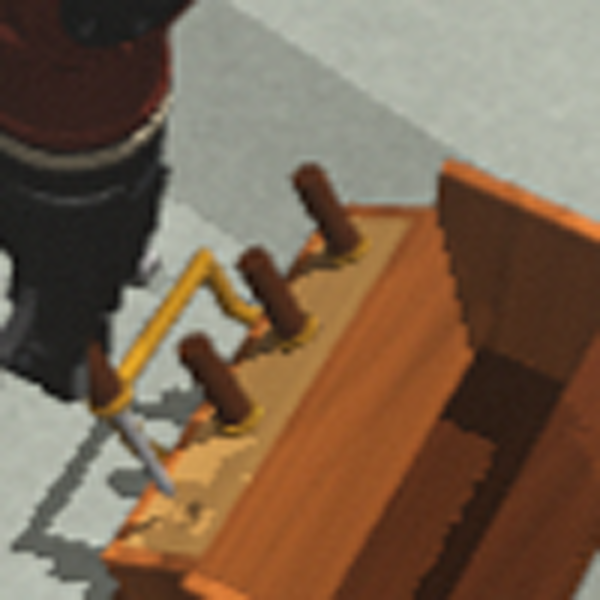

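View pics/r_w.png

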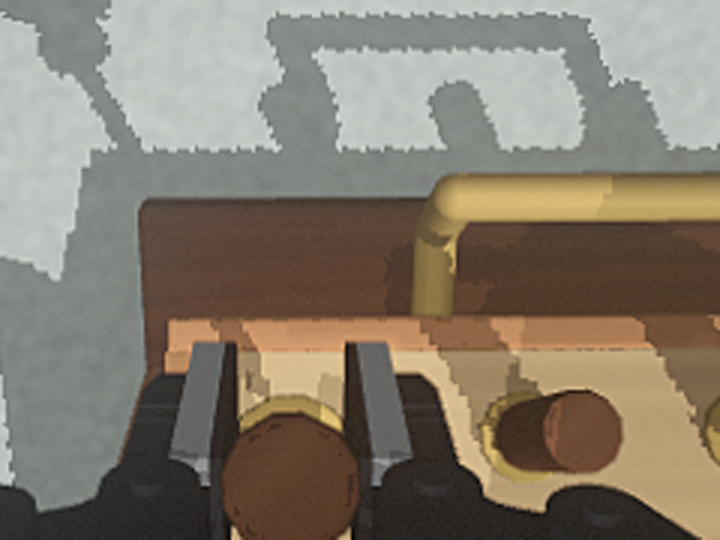

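View pics/r_si.png

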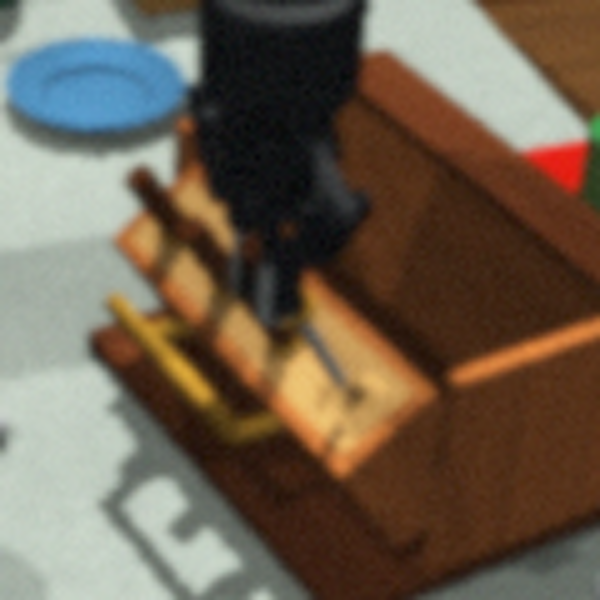

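```bash
python3 - <<'E'
from h import *
s=ctrl.snapshot("scene");d=ctrl.snapshot("side")
psi=np.radians(-168.65);T=ctrl.get_obs()["tool_pos"]
f=lambda u,v:inplane(s,T,psi,260+u/6,160+v/6)
g=lambda u,v:inplane(d,T,psi,250+u/5,130+v/5)
pts={}
for n,q in(("tip",f(171,494)),("rod",f(122,415)),("hole",f(187,513)),("tip_si",g(350,391)),("hole_si",g(354,396))):
    pts[n]=q;print(n,*[np.round(x*1000,1) for x in q])
a,b="tip","rod";print(np.degrees(np.arctan2(pts[b][1]-pts[a][1],pts[b][2]-pts[a][2])))
print(plane(s,260+187/6,160+513/6,.1125),plane(d,250+354/5,130+396/5,.1125))
tx=np.array([np.cos(psi),np.sin(psi),0]);ty=np.array([np.sin(psi),-np.cos(psi),0])
for X in (plane(s,260+187/6,160+513/6,.1125),plane(d,250+354/5,130+396/5,.1125)): print((X-T)@ty, (X-T)@tx)
for X in (plane(s,300.7,230,.1125),): print("p1",(X-np.array([.5297,-.0001,.2]))@ty)
E
```

```text
tip [595.2 -48.5 125.1] -54.3 -82.1
rod [568.2 -53.9 175.1] -26.8 -32.0
hole [604.2 -46.7 114.6] -63.5 -92.5
tip_si [600.6 -47.4 117.6] -59.8 -89.5
hole_si [603.5 -46.8 113.1] -62.8 -94.0
28.80594141321741
[ 0.60346233 -0.04573501  0.1125    ] [ 0.60385028 -0.04608771  0.1125    ]
0.0010794137794160716 -0.06293582559216396
0.0006572664784497621 -0.06324678364995476
p1 0.001549786305790532
```

```bash
python3 -m handwheel '[[[0,-0.0015,0.0008,-0.0006,0],[0,-0.0021,0,0.0034,0],[0,-0.0021,0,0.0034,0],[0,0,0,0,0],[0,0,0,0,0]]]'
python3 - <<'E'
from h import *
print(ctrl.get_obs()["tool_pos"])
s=ctrl.snapshot("scene");crop(s,265,215,325,265,12,"s_sc.png")
s=ctrl.snapshot("side");crop(s,290,180,350,230,12,"s_si.png")
E
```

```text
time_s: 22.7
tool_pos: [0.5473, -0.0569, 0.2006]
orientation: [180.0, -0.0, -168.6]
ft_force: [0.6, -0.4, 0.6]
width: 0.0173
[ 0.5472723  -0.05694501  0.20061192]
```

View pics/s_sc.png

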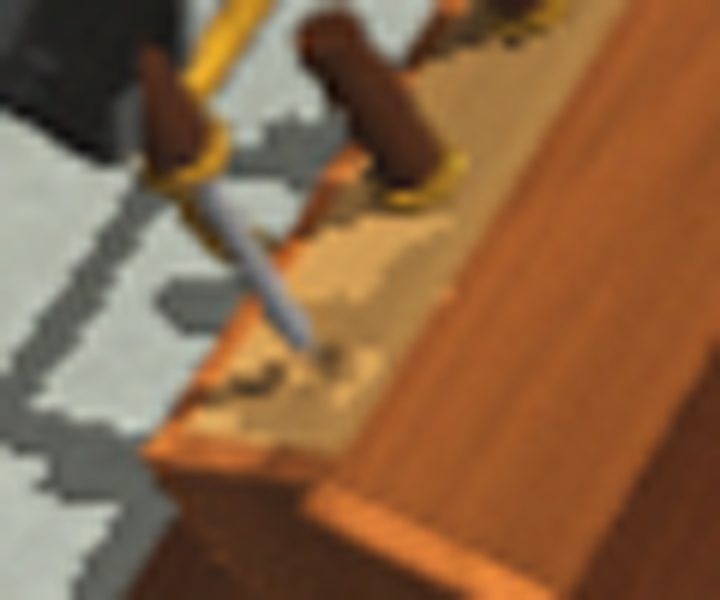

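View pics/s_si.png

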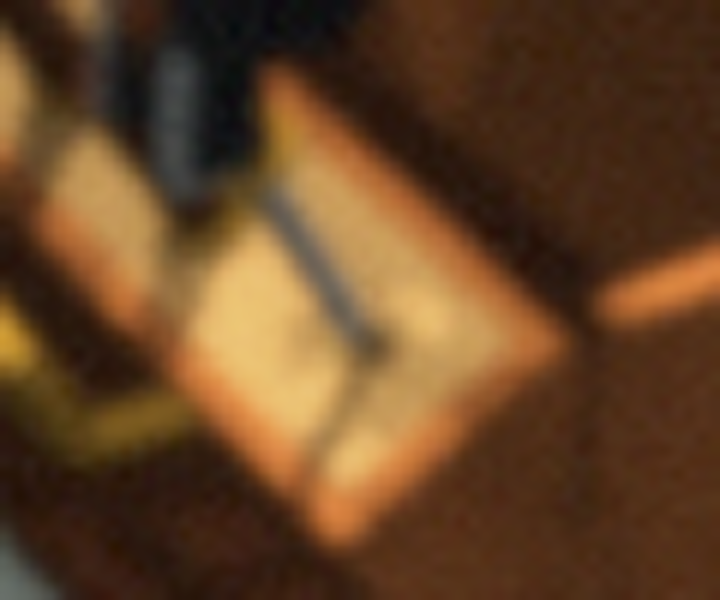

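```bash
python3 -m handwheel '[[[0,-0.0021,0,0.0034,0],[0,-0.0021,0,0.0034,0],[0,-0.0021,0,0.0034,0],[0,0,0,0,0],[0,0,0,0,0]]]'
python3 - <<'E'
from h import *
s=ctrl.snapshot("scene");crop(s,265,215,325,265,12,"t_sc.png")
s=ctrl.snapshot("side");crop(s,290,180,350,230,12,"t_si.png")
E
```

```text
time_s: 23.42
tool_pos: [0.5535, -0.0557, 0.1905]
orientation: [180.0, -0.0, -168.6]
ft_force: [0.1, 0.9, -1.2]
width: 0.0171
```

View pics/t_sc.png

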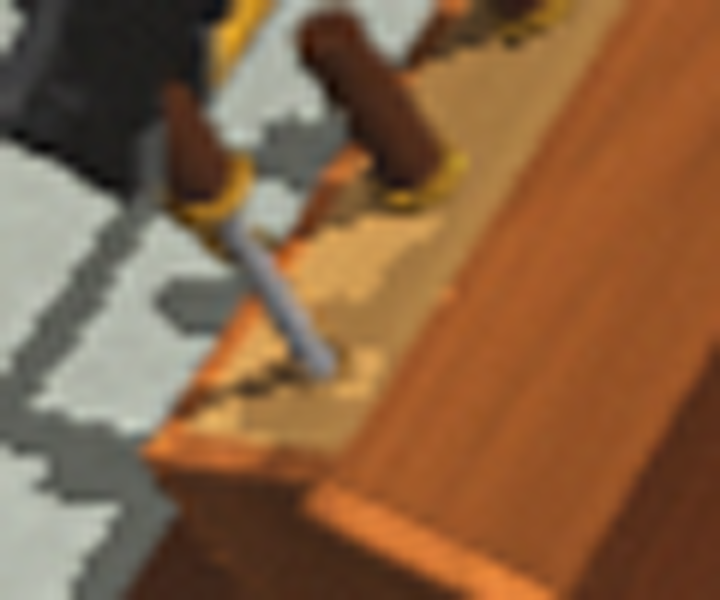

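View pics/t_si.png

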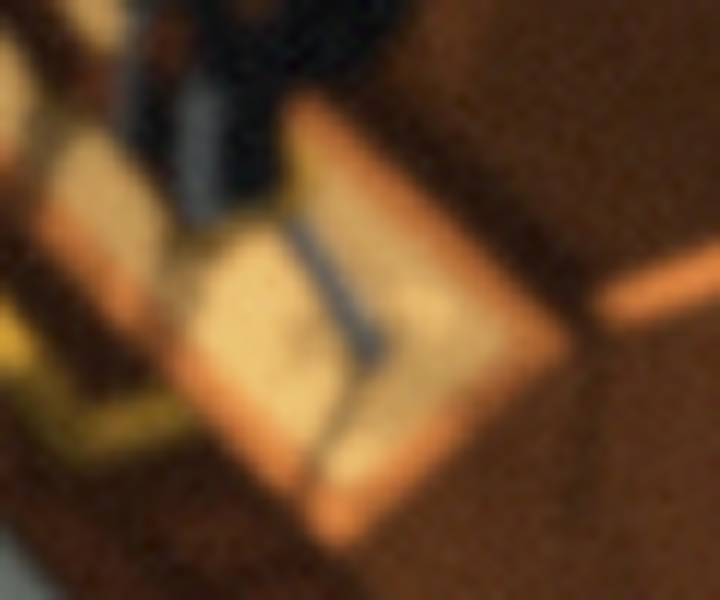

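```bash
python3 -m handwheel '[[[0,-0.0021,0,0.0034,0],[0,-0.0021,0,0.0034,0],[0,0,0,0,0],[0,0,0,0,0]]]'
python3 -m handwheel '[[[0,-0.0026,0,0.0043,0],[0,-0.0026,0,0.0043,0],[0,0,0,0,0],[0,0,0,0,0]]]'
python3 - <<'E'
from h import *
s=ctrl.snapshot("scene");crop(s,265,215,325,265,12,"u_sc.png")
E
```

```text
time_s: 24.02
tool_pos: [0.5576, -0.0549, 0.1837]
orientation: [180.0, -0.0, -168.6]
ft_force: [1.2, -1.3, -0.3]
width: 0.0176
time_s: 24.52
tool_pos: [0.5627, -0.0539, 0.1751]
orientation: [180.0, -0.0, -168.6]
ft_force: [0.2, -0.7, 0.1]
width: 0.0173
```

View pics/u_sc.png

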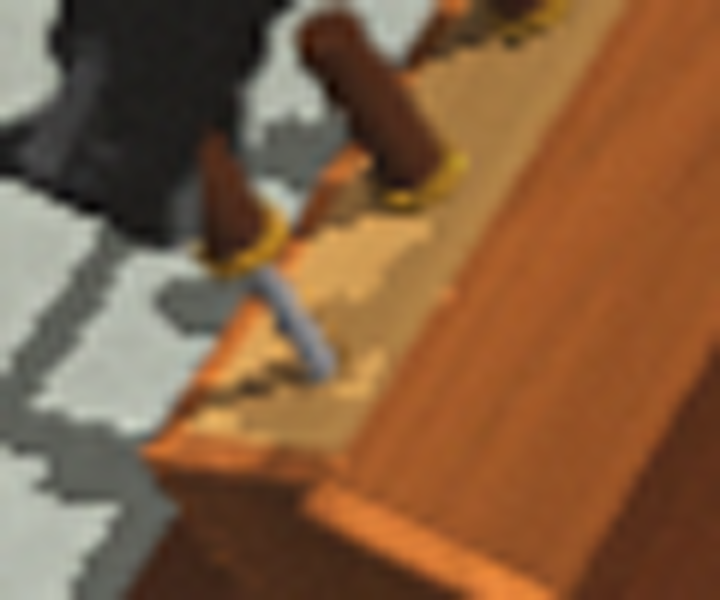

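```bash
python3 -m handwheel '[[[0,-0.0026,0,0.0043,0],[0,-0.0026,0,0.0043,0],[0,-0.0026,0,0.0043,0],[0,-0.0026,0,0.0043,0],[0,0,0,0,0]]]'
python3 -m handwheel '[[[0,-0.0026,0,0.0043,0],[0,-0.0026,0,0.0043,0],[0,-0.0026,0,0.0043,0],[0,-0.0021,0,0.0034,0],[0,0,0,0,0]]]'
python3 -m handwheel '[[[0,-0.001,0,0.0017,0],[0,-0.001,0,0.0017,0],[0,-0.001,0,0.0017,0],[0,0,0,0,0]]]'
python3 - <<'E'
from h import *
s=ctrl.snapshot("scene");crop(s,265,195,325,265,9,"v_sc.png")
E
```

```text
time_s: 25.2
tool_pos: [0.5728, -0.0518, 0.1573]
orientation: [180.0, -0.0, -168.6]
ft_force: [-1.6, 0.3, -2.4]
width: 0.0177
time_s: 25.82
tool_pos: [0.5826, -0.0498, 0.1411]
orientation: [180.0, -0.0, -168.6]
ft_force: [-2.1, -1.1, -5.0]
width: 0.0175
time_s: 26.32
tool_pos: [0.5855, -0.0493, 0.1375]
orientation: [-180.0, 0.0, -168.6]
ft_force: [-8.1, -1.9, 9.4]
width: 0.0172
```

View pics/v_sc.png

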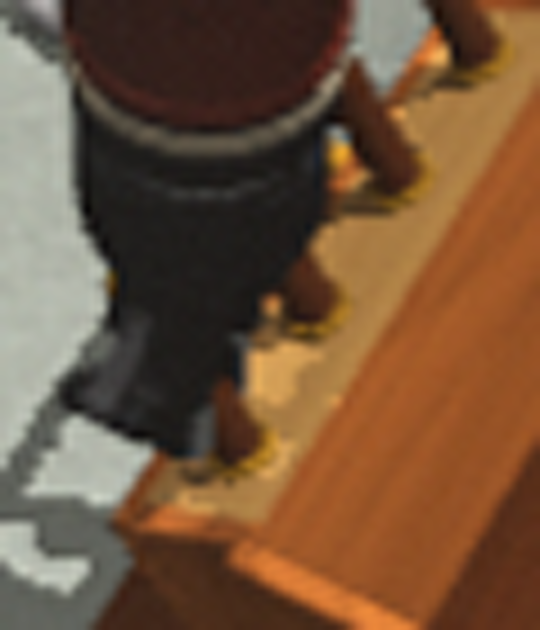

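Axial contact again, and the collar is on the wood. Releasing and withdrawing.

```bash
python3 -m handwheel '[[[0.36,0,0,0,0],[0.36,0,0,0,0],[0.36,0,0,0,0],[0.36,0.005,0,-0.008,0],[0.36,0.01,0,-0.017,0],[0.36,0.015,0,-0.027,0],[0.36,0.01,0,-0.027,0],[0.36,0,0,0,0],[0.36,0,0,0,0]]]'
python3 - <<'E'
from h import *
print(ctrl.get_obs()["tool_pos"])
s=ctrl.snapshot("scene");crop(s,260,160,360,260,6,"w_sc.png")
s=ctrl.snapshot("wrist");crop(s,180,140,420,320,3,"w_w.png")
E
```

```text
time_s: 27.5
tool_pos: [0.5462, -0.0573, 0.2158]
orientation: [-180.0, 0.0, -168.6]
ft_force: [-0.7, 0.1, -0.3]
width: 0.0307
[ 0.54620108 -0.05727614  0.2157752 ]
```

View pics/w_sc.png

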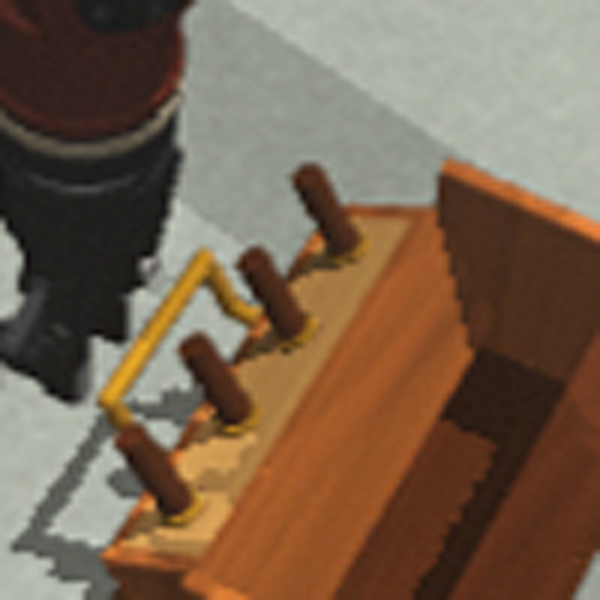

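View pics/w_w.png

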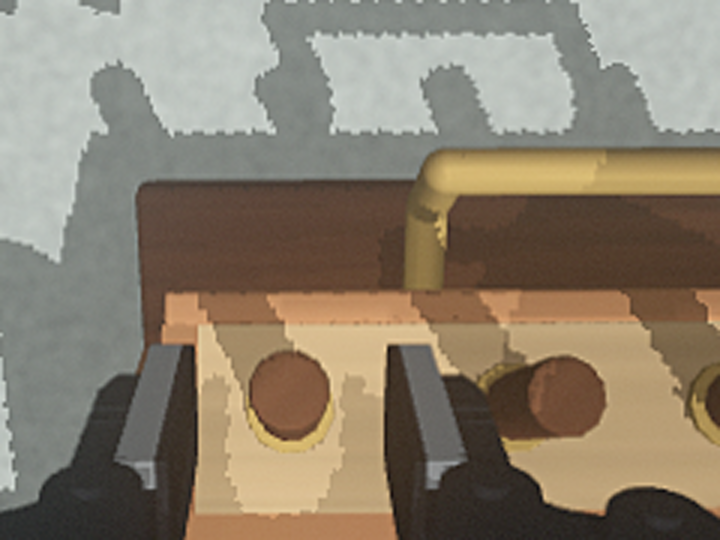

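```bash
python3 -m handwheel '[[[0,0.026,0,0,0],[0,0.026,0,0,0],[0,0,0.03,0,0],[0,0,0.03,0,0],[0,0,0.03,0,0],[0,0,0,0.04,0],[0,0,0,0.04,0],[0,0,0,0.03,0],[0,0,0,0,0],[0,0,0,0,0]]]' 60
python3 - <<'E'
from h import *
print(ctrl.get_obs()["tool_pos"])
s=ctrl.snapshot("scene");crop(s,230,130,360,260,5,"x_sc.png")
s=ctrl.snapshot("wrist");crop(s,160,200,400,380,3,"x_w.png")
s=ctrl.snapshot("side");crop(s,230,130,370,250,5,"x_si.png")
E
```

```text
time_s: 28.85
tool_pos: [0.478, 0.0207, 0.1061]
orientation: [-180.0, 0.0, -168.6]
ft_force: [-0.0, -0.6, -0.6]
width: 0.0001
[0.47798928 0.02069316 0.10614293]
```

View pics/x_sc.png

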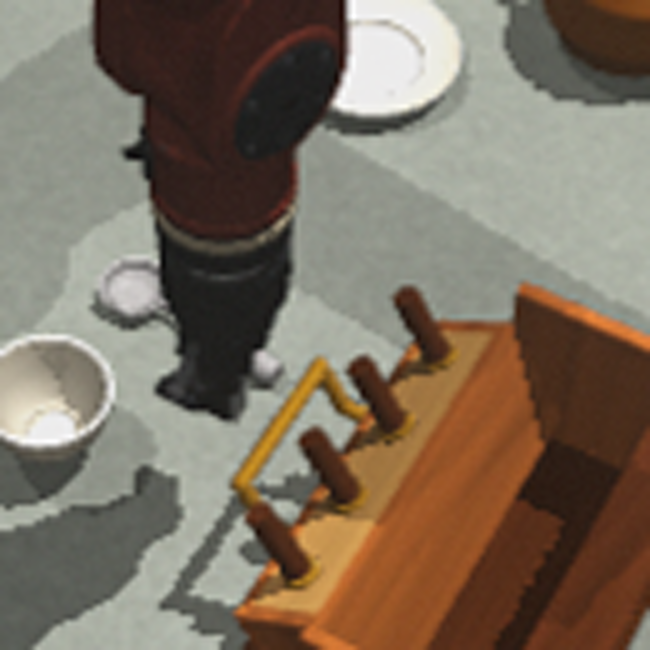

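View pics/x_si.png

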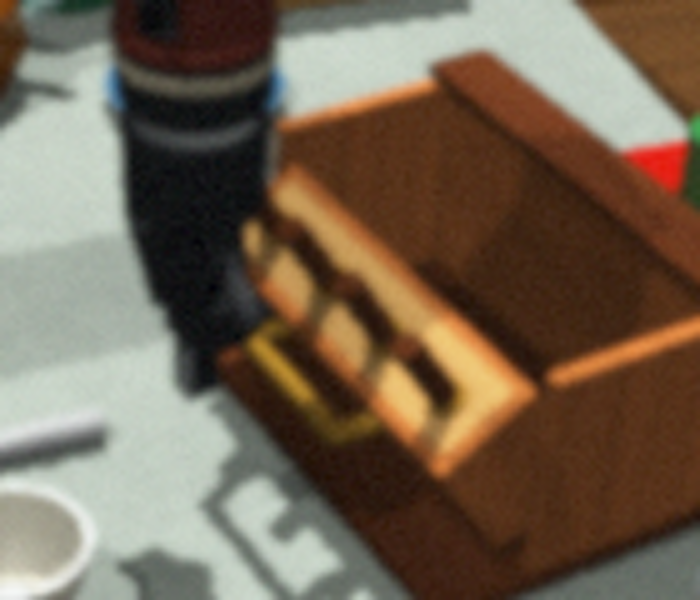

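View pics/x_w.png

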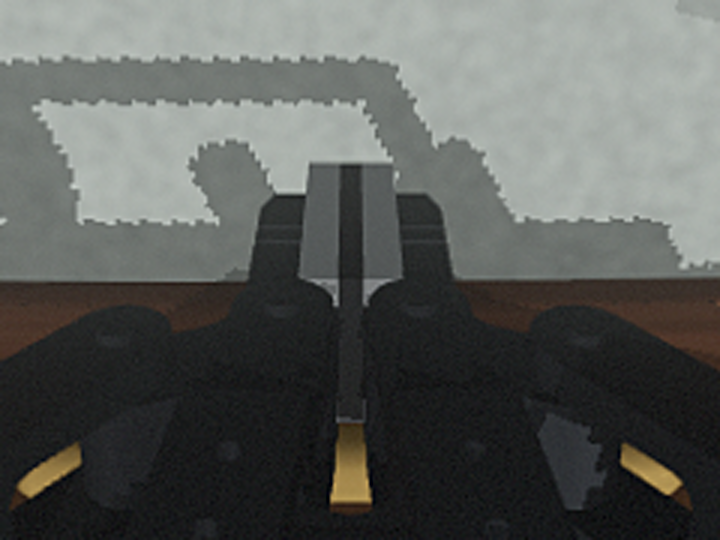

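```bash
python3 -m handwheel '[[[0,-0.01,0,-0.005,0],[0,-0.008,0,0,0],[0,0,0,0,0]]]'
python3 -m handwheel '[[[0,-0.004,0,0,0],[0,-0.003,0,0,0],[0,0,0,0,0],[0,0,0,0,0]]]'
python3 - <<'E'
from h import *
s=ctrl.snapshot("scene");crop(s,230,130,360,260,5,"y_sc.png")
E
```

```text
time_s: 29.38
tool_pos: [0.4962, 0.0244, 0.1107]
orientation: [-180.0, 0.1, -168.6]
ft_force: [-0.1, 0.5, -0.1]
width: -0.0
time_s: 29.88
tool_pos: [0.4998, 0.0254, 0.11]
orientation: [180.0, -0.3, -168.6]
ft_force: [-7.5, -1.5, 4.7]
width: 0.0
```

View pics/y_sc.png

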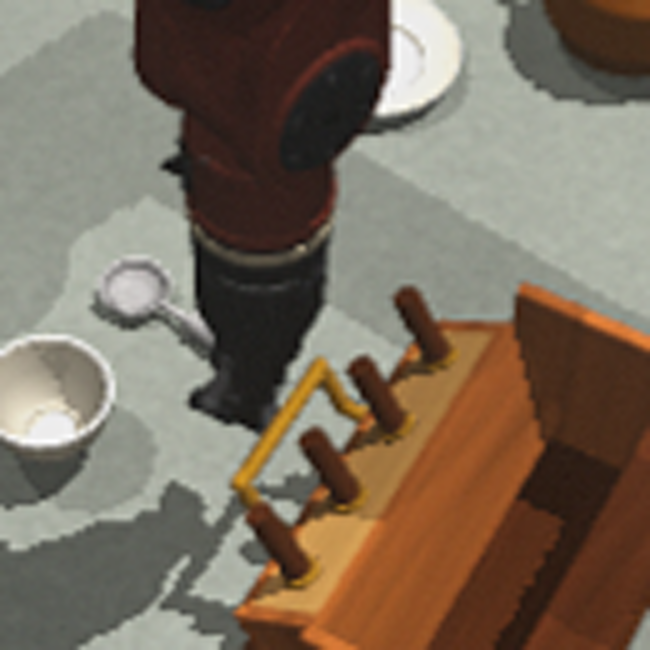

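Contact with the pull (about 7.5 N) at the middle of the bar. Following the bar's arc now.

```bash
python3 -m handwheel '[[[0,-0.004,0,-0.0054,0],[0,-0.004,0,-0.0054,0],[0,-0.0041,0,-0.005,0],[0,-0.0041,0,-0.005,0],[0,0,0,0,0]]]'
python3 - <<'E'
from h import *
s=ctrl.snapshot("scene");crop(s,230,130,360,260,5,"z_sc.png")
s=ctrl.snapshot("side");crop(s,230,130,370,250,5,"z_si.png")
E
```

```text
time_s: 30.55
tool_pos: [0.5146, 0.0285, 0.1309]
orientation: [180.0, -0.4, -168.6]
ft_force: [-12.9, -2.6, 8.0]
width: 0.0002
```

View pics/z_sc.png

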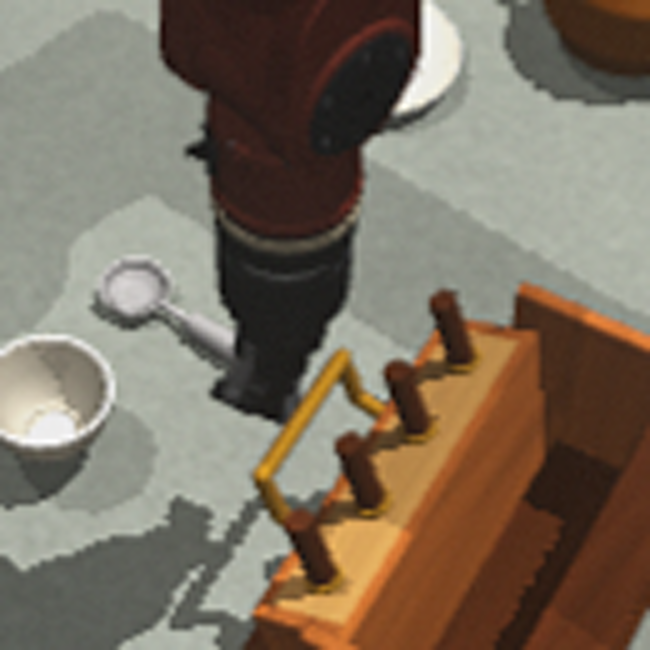

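View pics/z_si.png

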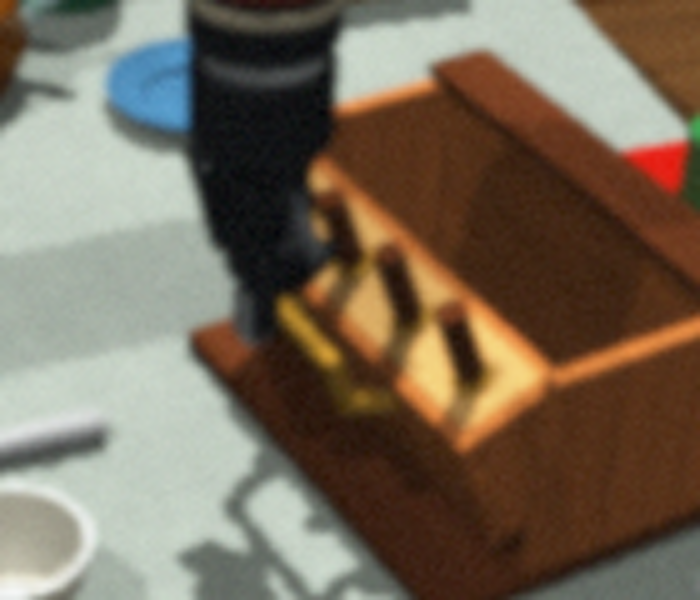

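```bash
python3 -m handwheel '[[[0,-0.0046,0,-0.0046,0],[0,-0.0046,0,-0.0046,0],[0,-0.005,0,-0.004,0],[0,-0.005,0,-0.004,0],[0,-0.0054,0,-0.0036,0],[0,-0.0054,0,-0.0036,0],[0,0,0,0,0]]]'
python3 - <<'E'
from h import *
s=ctrl.snapshot("scene");crop(s,230,130,360,260,5,"z2_sc.png")
E
```

```text
time_s: 31.52
tool_pos: [0.5483, 0.0349, 0.1559]
orientation: [-180.0, 0.1, -168.6]
ft_force: [-0.6, 0.4, -0.7]
width: -0.0001
```

View pics/z2_sc.png

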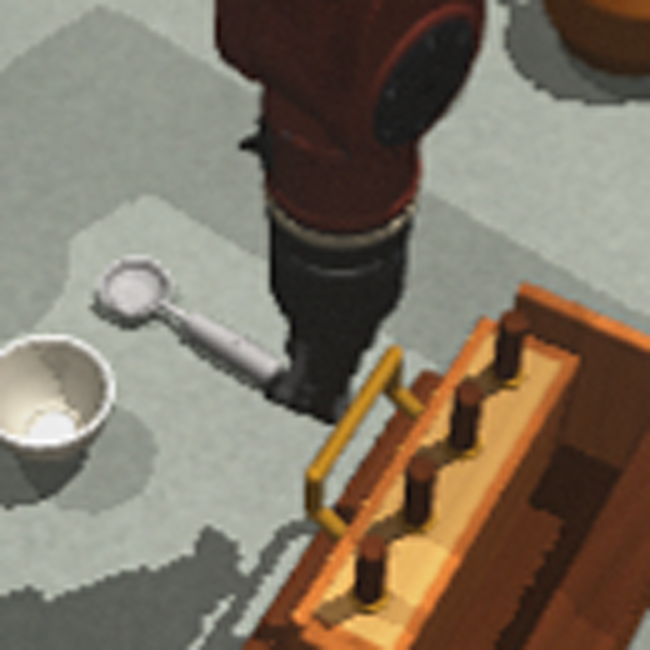

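```bash
python3 -m handwheel '[[[0,-0.0045,0,-0.0025,0],[0,-0.0045,0,-0.0025,0],[0,-0.004,0,-0.0018,0],[0,-0.004,0,-0.0018,0],[0,0,0,0,0],[0,0,0,0,0]]]'
python3 - <<'E'
from h import *
s=ctrl.snapshot("scene");crop(s,230,130,360,260,5,"z3_sc.png")
s=ctrl.snapshot("side");crop(s,230,130,370,250,5,"z3_si.png")
E
```

```text
time_s: 32.33
tool_pos: [0.5616, 0.0377, 0.1632]
orientation: [180.0, -0.3, -168.6]
ft_force: [-8.6, -3.2, -1.3]
width: 0.0003
```

View pics/z3_sc.png

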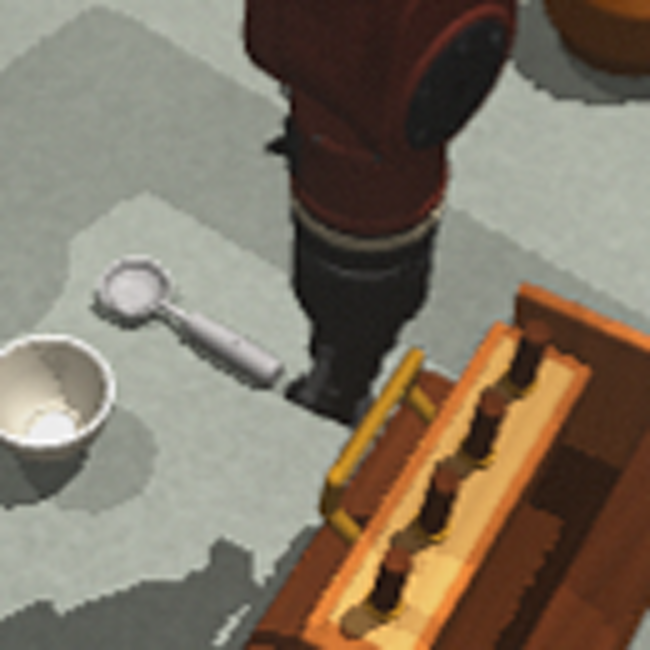

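View pics/z3_si.png

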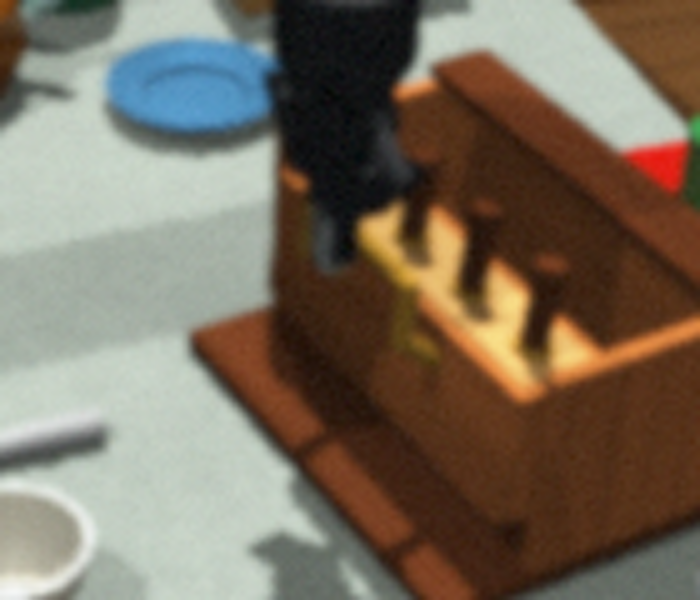

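```bash
python3 -m handwheel '[[[0,-0.0015,0,0,0],[0,-0.0015,0,0,0],[0,0,0,0,0],[0,0,0,0,0]]]'
python3 -m handwheel '[[[0,0.006,0,0,0],[0,0.02,0,0,0],[0,0.04,0,0,0],[0,0.03,0,0,0],[0,0,0,-0.04,0],[0,0,0,0,0],[0,0,0,0,0],[0,0,0,0,0]]]'
python3 - <<'E'
from h import *
s=ctrl.snapshot("scene");crop(s,230,130,360,260,5,"y3_sc.png")
s=ctrl.snapshot("side");crop(s,230,130,370,250,5,"y3_si.png")
w=ctrl.snapshot("wrist"); cv2.imwrite("pics/y3_w.png",w["img"][:,:,::-1])
E
```

```text
time_s: 32.92
tool_pos: [0.5619, 0.0378, 0.1631]
orientation: [-180.0, -0.6, -168.6]
ft_force: [-19.1, -6.0, 6.8]
width: -0.0004
time_s: 33.92
tool_pos: [0.4727, 0.0199, 0.2036]
orientation: [180.0, -0.1, -168.6]
ft_force: [0.1, -0.3, -0.9]
width: -0.0
```

View pics/y3_sc.png

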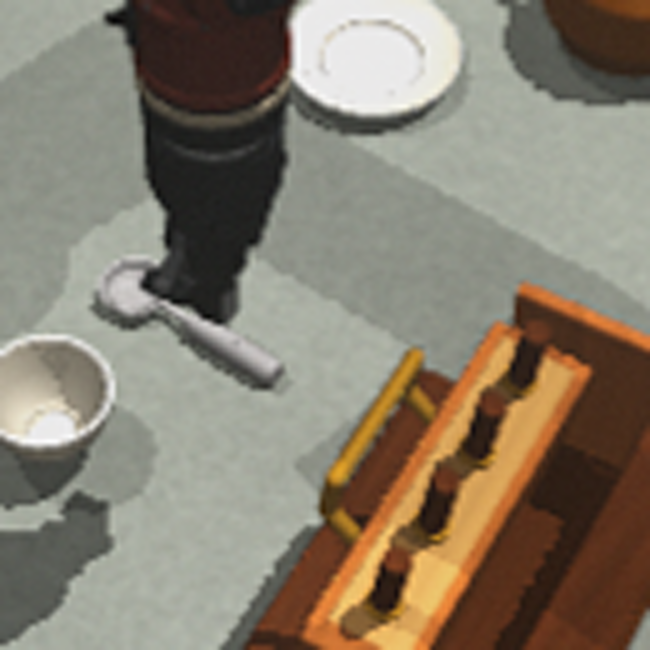

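View pics/y3_si.png

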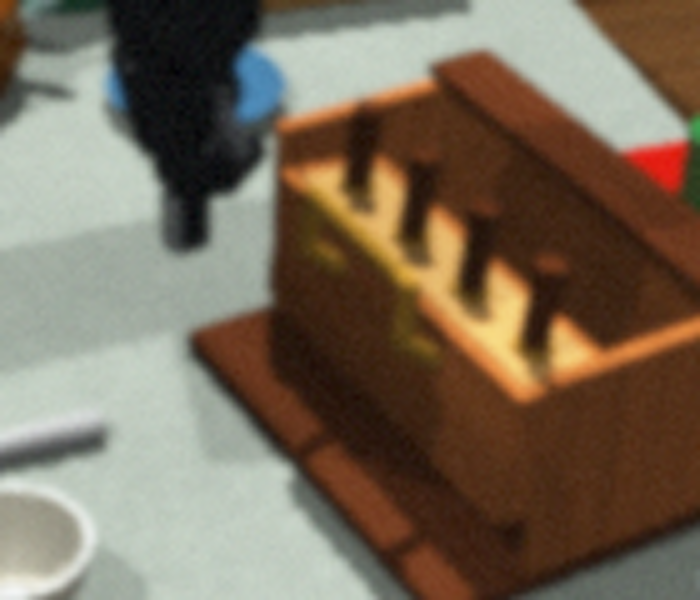

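View pics/y3_w.png

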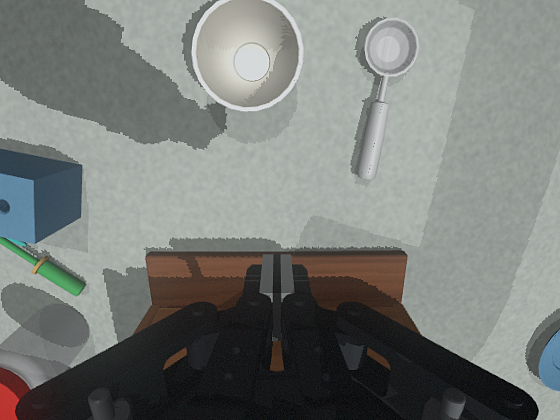

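```bash
python3 -c "
from station import ctrl
print(ctrl.job_done())"
```

```text
the job is handed in; nothing more can be done
None
```

I put both spare stirrers into the two empty pockets while the bin stayed tilted out. I then pushed the bin shut with all four stirrers in it and handed the job in at about 34 s of the 72 s allowed. No verdict came back, so the points below are my own checks.

- **Stirrers:** The tool can't tilt, so I leaned each stirrer in the pads by arcing the tool with the rod tip held in its stand hole. I slid each rod down its pocket axis until the collar met the wood (9 to 13 N), then let go. In the last pictures all four stand alike, with their collars on the wood. I judged that by eye and did not measure the seating to the millimetre.
- **Bin:** Pushing at the middle of the pull ended at a hard stop: the force rose to about 19–20 N with under 0.5 mm of movement. The bin stayed shut after I backed off. I did not read the joint angle directly.
- **Other tea things:** The bowl, spoon and saucers look unmoved, and the robot was clear of everything at the end. I did not re-check the tea glass and teapot by measurement.
- **Green and turquoise look-alikes:** They were upright in the first pictures and lying down before I went near the stand. The robot did not touch them.
- **Camera disagreement:** The fixed cameras and the wrist camera differed by 2 to 3 mm in x. I relied on tip-to-hole positions within the same picture for the insertions.

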